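Cure wooden box lids in a tray held by a spring clip

ROBOT

A 7-joint arm with a two-finger parallel gripper is mounted at the origin on the work surface. World frame = base frame: x ahead of the robot, y to its left, z up, the work surface at z = 0. Lengths are in mm, angles in degrees, forces in N, time in s.
With the tool pointing down it reaches from about 350 to 900 mm from the base axis. Payload 7.2 kg.
Tool frame: the origin (TCP) lies midway between the tips of the shut fingers; the grasp point (between the pads) lies 19 mm behind it; x points along the fingers, z is the direction in which the jaws open and shut, and the axes are right-handed (so a half turn about x gives the same grasp; the last joint's range is limited). The gripper opens to 85 mm and grips with 20 to 120 N. Pads are 22 mm wide; open, the fingers measure 114 mm over their backs; the gripper's body (76 mm by 85 mm) begins 54 mm behind the grasp point. The pads swing forward as they close: fully open they stand 13 mm farther back than shut.
Start: joints at [-3.908, 23.554, -0.728, 91.456, 0.321, 64.991, -4.71], TCP at [625.004, -0.011, 205.597] pointing down, gripper open.
Joint ranges: [-169.25, 169.25], [-16.82, 113.86], [-84.01, 82.57], [7.8, 145.47], [-59.2, 239.2], [7.22, 106.19], [-163.78, 163.78]. Speed limits (degrees/s): [136.94, 136.94, 172.46, 172.46, 180, 180, 180].

INTERFACE

Orientations are given as [roll, pitch, yaw] about the fixed x, y, z axes, in that order (R = Rz(yaw) Ry(pitch) Rx(roll)).
In Python, from plant import get_obs, capture, get_calibration, sign_off gives the robot as it stands. The module is installed in compiled form; this text tells all that it offers.
- The arm moves only by the tool arm_command, never from a script. Its argument "increments" is a list of rows, each a list of 7 numbers: the shift along the tool's x, y, z in mm, then the turn, a rotation vector about the tool's x, y, z in rad, then the finger opening in mm, from 0 to 85.4. In form: [[x, y, z, ax, ay, az, fingers], ...]. A call has 1 to 20 rows; each row shifts and turns the pose as measured when the row begins, along the tool's axes as they then stand; what a row does not reach is not made up. A row lasts 1/10 s, in which the tool goes at most 50 mm and 8.59 degrees, less where a joint would pass 70% of its speed; a pose out of reach is approached as far as the arm can. A call is refused whole if a number of a shift passes 50 or a number of a turn 0.15, either way. A call with a gripper value outside its range is refused whole. The fingers move at their own pace and stop on an object; the grip force is fixed at half the most. Time passes only in rows, so rows that do not move let the fingers close. It gives the time, the measured TCP pose, the force and the opening at its end, in the units of the state.
- get_obs(): the state, without advancing time (a new reading comes with each control period).
- capture(name): name is "scene" or "side" or "wrist"; returns (picture, depth): 420x560x3 uint8, red, green, blue; 420x560 float32, mm along the optical axis (not along the pixel's ray), 0 where there is no reading.
- get_calibration(name): a dict with "fx", "fy", "cx", "cy" (pixels), "k1" (the pictures are not rectified: a ray, as slopes to the right and down, at radius r is drawn at 1 + k1 r^2 times it, then the intrinsics apply), "camera_from_world" (4x4, takes a point from world to camera coordinates); the wrist camera has in their place "hand_eye" (4x4, takes a point from camera to tool coordinates, whose origin is the TCP and whose axes are the tool frame's). Camera axes: x right, y up, looking along -z (the intrinsics and any distortion apply to the point x, -y, -z); pixel columns grow to the right and rows downward; lengths in mm; the calibration is good to about 2 mm. A picture is of the moment at which its call begins: read the wrist's pose just before it. get_calibration takes no time and is no camera call.
- sign_off(): hands the job in, once; it reports no verdict.
The state is a dict: "time": time; "q": joint angles; "joint_vel": joint speeds; "joint_torque": joint torques, N m; "tool_pos": TCP position; "eef_rot": TCP orientation; "wrist_force": force on the tool from outside, world axes, zero at the start; "ft_torque": the same for the moment, N m; "grip_width": opening from 0.0 (shut) to 1.0 (fully open).
Only numpy, scipy, OpenCV 4.12 (cv2) and the standard library are available. Lean on these libraries where they do the work, as an engineer would, in place of code of your own. Each camera call takes 0.05 s, during which the arm holds its last target. There are 200 camera calls.

TASK

Lay every wooden box lid on the table flat in the tray, grip up, each in a bay of its own, slide the tray fully home under the lamp hood and swing the spring clip round so that it points squarely across the tray's near edge. Then slide the dust cover of the starter box fully open, push the start button all the way down, and slide the cover fully shut again. Finally swing the clip right back clear of the tray, to lie along the rail as at first, and draw the tray fully out again with all the lids lying flat in their bays; do not shift or upset the glue bottle or the white cup.

Things in the scene. Friction and masses are not known exactly. Their poses are not given: they have to be found in the camera images.
- lid0_mid (a point): pale wooden box lid, a plate 110 x 58 x 12 mm, 110 g, with an upright bar grip on the middle of its top: 44 mm long (along x), 14 mm thick, rising 28 mm above the plate; 40 mm high in all. The point is its centre, 20 mm above its underside; x along the 110 mm side, z up. Starts flat on the table, grip up. Two or three of the three lids are there (an absent one reads None).
- lid1_mid (a point): pale wooden box lid, a plate 110 x 58 x 12 mm, 110 g, with an upright bar grip on the middle of its top: 44 mm long (along x), 14 mm thick, rising 28 mm above the plate; 40 mm high in all. The point is its centre, 20 mm above its underside; x along the 110 mm side, z up. Starts flat on the table, grip up. Two or three of the three lids are there (an absent one reads None).
- lid2_mid (a point): pale wooden box lid, a plate 110 x 58 x 12 mm, 110 g, with an upright bar grip on the middle of its top: 44 mm long (along x), 14 mm thick, rising 28 mm above the plate; 40 mm high in all. The point is its centre, 20 mm above its underside; x along the 110 mm side, z up. Starts flat on the table, grip up. Two or three of the three lids are there (an absent one reads None).
- tray_mid (a point): aluminium tray of the curing unit, 155 mm wide (x), 210 mm long (y). The point moves with the tray, at the centre of its three bays, on their floor, 26 mm above the table; x across the tray away from the robot, y the way it slides out of the hood, z up. The near (-x) edge is a flat strip 30 mm wide, its top 33 mm above the table, where the clip bears.
- bay0 (a point): floor centre of the tray bay nearest the handle; axes as tray_mid, moves with the tray. The bays lie side by side along y, each 121 mm (x) by 64.5 mm (y), walls 7 mm high and 4 mm thick; a lid fits with its long side along x and 3 to 5 mm of play all round, its centre then 20 mm above this point.
- bay1 (a point): floor centre of the tray bay in the middle; axes as tray_mid, moves with the tray. The bays lie side by side along y, each 121 mm (x) by 64.5 mm (y), walls 7 mm high and 4 mm thick; a lid fits with its long side along x and 3 to 5 mm of play all round, its centre then 20 mm above this point.
- bay2 (a point): floor centre of the tray bay nearest the hood; axes as tray_mid, moves with the tray. The bays lie side by side along y, each 121 mm (x) by 64.5 mm (y), walls 7 mm high and 4 mm thick; a lid fits with its long side along x and 3 to 5 mm of play all round, its centre then 20 mm above this point.
- hood_mouth (a point): middle of the mouth of the white lamp hood, where the tray slides in; the opening's roof is 85 mm above the table, the hood's top 115 mm; the hood runs 100 mm from here along -y and is 187 mm wide. Axes as tray_mid; does not move; 26 mm above the table. With the tray fully out this is 153 mm from tray_mid.
- tray_handle (a point): black upright pull at the tray's open end, a bar 60 mm long (x), 12 mm thick (y, the sliding way), from 23 to 68 mm above the table; the point is at its middle in x and y, 56 mm above the table; 138 mm from the tray's middle along y; axes as tray_mid
- tray (a joint): how far the tray is drawn out, m: 0 fully home against its stop under the hood, 0.13 fully out; grows along tray_mid's y. Stays where it is left, about 2 N of friction plus light damping.
- clip_pivot (a point): axis of the clip's pivot screw on the curing unit, 44 mm above the table, 40 mm outside the tray's near (-x) edge; x, y axes as tray_mid; does not move
- clip_tab (a point): steel spring clip: a flat arm 16 mm wide and 70 mm long from its pivot screw, its underside about 42 mm above the table, with an upright round post 12 mm in diameter near its tip, from 46 to 78 mm above the table. The point is on the post's axis, 58 mm from the pivot, 65 mm above the table; the y axis points from the pivot along the arm.
- clip (a joint): angle of the clip, rad: 0 lies alongside the rail pointing along tray_mid's +y (clear of the tray), grows clockwise seen from above, pi/2 points along +x squarely across the tray's edge, stop at 1.75; stays where it is left (about 1.2 N at the post)
- cover_grip (a point): white dust cover on the grey starter box (box 100 x 170 mm): a flat plate 96 mm (x) x 72 mm (y), 4 mm thick, its top 76 mm above the table, with an upright bar grip 46 mm long (x), 12 mm thick (y), from 76 to 102 mm above the table. The point is at the middle of the cover in x and y, 89 mm above the table; it slides along its y axis.
- cover (a joint): how far the cover is slid open, m: 0 shut over the button, 0.08 fully open, grows along cover_grip's y; stays where it is left, about 1.2 N of friction
- start_top (a point): top of the black round start button (26 mm in diameter) in the starter box, between two upright aluminium side strips 71 mm above the table and 78 mm apart in the clear; pressed straight down; covered by the dust cover when that is shut (right under its middle), and 80 mm from the middle of the cover when that is open
- start (a joint): how far the button is down, m: 0 up, 0.006 fully down (about 5 N), springs back
- glue: white glue bottle with a red cap, 40 mm wide, 110 mm tall, origin under its centre; a bystander
- dish: white ceramic cup, 70 mm wide, 50 mm tall, origin under its centre; a bystander
Mind the look-alikes: they are no part of the job. Leave any pink or yellow look-alike of the part that bears lid0_mid alone.

How it is judged (in metres and radians):
On the way, in this order (a step that is already met when the one before it is completed fails the run):
1. all lids lie flat in the tray's bays and the tray is fully home (within 8 mm) (x of lid0_mid in the frame of tray_mid between -0.012 and 0.012 m and y of lid0_mid in the frame of tray_mid between -0.085 and 0.085 m and z of lid0_mid in the frame of tray_mid between 0.014 and 0.026 m and angle between each of lid0_mid, lid1_mid, lid2_mid's own z axis and vertical below 0.07 rad and x of lid1_mid in the frame of tray_mid between -0.012 and 0.012 m and y of lid1_mid in the frame of tray_mid between -0.085 and 0.085 m and z of lid1_mid in the frame of tray_mid between 0.014 and 0.026 m and x of lid2_mid in the frame of tray_mid between -0.012 and 0.012 m and y of lid2_mid in the frame of tray_mid between -0.085 and 0.085 m and z of lid2_mid in the frame of tray_mid between 0.014 and 0.026 m and value of joint tray below 0.008 m), for 0.2 s.
2. the clip is across the tray's edge (beyond 1.2 rad), the tray still home (value of joint clip above 1.2 rad and value of joint tray below 0.008 m), for 0.2 s.
3. the cover is open (beyond 65 mm), clip on, tray home (all of step 2 and value of joint cover above 0.065 m), for 0.2 s.
4. the start button is down (beyond 4.5 mm), clip on, tray home (all of step 2 and value of joint start above 0.0045 m), for 0.04 s.
5. the cover is shut (within 8 mm), clip on, tray home (all of step 2 and value of joint cover below 0.008 m), for 0.2 s.
6. the clip is clear (under 0.4 rad), the tray still home (value of joint clip below 0.4 rad and value of joint tray below 0.008 m), for 0.2 s.
7. the tray is drawn out (beyond 110 mm) (value of joint tray above 0.11 m), for 0.2 s.
At the end, for the whole second after the job is handed in: Every lid present lies flat (within 0.07 rad, grip up) in a bay of the tray (across the tray within 12 mm of the bays' middle line); the tray is out beyond 110 mm and at rest, the clip under 0.4 rad, the cover within 8 mm of shut and the button up (x of lid0_mid in the frame of tray_mid between -0.012 and 0.012 m and y of lid0_mid in the frame of tray_mid between -0.085 and 0.085 m and z of lid0_mid in the frame of tray_mid between 0.014 and 0.026 m and angle between each of lid0_mid, lid1_mid, lid2_mid's own z axis and vertical below 0.07 rad and x of lid1_mid in the frame of tray_mid between -0.012 and 0.012 m and y of lid1_mid in the frame of tray_mid between -0.085 and 0.085 m and z of lid1_mid in the frame of tray_mid between 0.014 and 0.026 m and x of lid2_mid in the frame of tray_mid between -0.012 and 0.012 m and y of lid2_mid in the frame of tray_mid between -0.085 and 0.085 m and z of lid2_mid in the frame of tray_mid between 0.014 and 0.026 m and value of joint tray above 0.11 m and value of joint clip below 0.4 rad and value of joint cover below 0.008 m and value of joint start below 0.002 m and velocity of joint tray between -0.01 and 0.01 m/s); the robot touches nothing.
It fails at once if the glue bottle is shifted more than 40 mm or tipped (distance of glue from where it was at the start of the episode above 0.04 m or angle between glue's own z axis and vertical above 0.4 rad).
It fails at once if the white cup is shifted more than 40 mm or tipped (distance of dish from where it was at the start of the episode above 0.04 m or angle between dish's own z axis and vertical above 0.4 rad).
Of lid0, lid1, lid2 only 2 to 3 are there at a start; the rules pass over those that are not, and their reading is None.
At some moment in a run one of lid0, lid1, lid2 may be knocked a few centimetres aside while the robot is not near it.
Once in a run the grip may slacken for a moment while it holds something.
It also fails if it takes over 208 s, if anything falls off the work surface, if the arm or the gripper's body presses on something with over 40 N, if the wrist force passes 120 N, or if a joint passes its speed limit or range.

## Working session

There is one attempt and no reset: what is moved stays moved. The work goes in short steps, Python scripts to look and compute and a tool call to move; the robot and the scene stay as the last step left them, time stands still between calls to the robot, and variables do not carry over. Pictures are saved under pics/ and viewed, about 12 in all and at most 16, crops included, and the job is handed in when it is done.

Besides the shell and the picture viewer there is one more tool, called after "Call:" in YAML: its name, and indented under it one key for each argument. arm_command: Moves the arm, as the interface text tells. Its arguments: {"type":"object","properties":{"increments":{"type":"array","items":{"type":"array","items":{"type":"number"}}}},"required":["increments"]}

```bash
mkdir -p pics; cat > h.py <<'E'
import numpy as np, cv2
from plant import get_obs, capture, get_calibration, sign_off
from scipy.spatial.transform import Rotation as R
def T_tool():
    o=get_obs(); T=np.eye(4); T[:3,:3]=R.from_euler('xyz',o['eef_rot'],degrees=True).as_matrix(); T[:3,3]=o['tool_pos']; return T
def snap(name,tag):
    T=T_tool(); c=get_calibration(name); im,d=capture(name)
    W=T@np.array(c['hand_eye']) if name=='wrist' else np.linalg.inv(np.array(c['camera_from_world']))
    np.savez(f'pics/{tag}.npz',im=im,d=d,W=W,K=[c['fx'],c['fy'],c['cx'],c['cy'],c['k1']])
    cv2.imwrite(f'pics/{tag}.png',im[:,:,::-1]); return tag
def load(tag): return np.load(f'pics/{tag}.npz')
def cloud(tag):
    z=load(tag); fx,fy,cx,cy,k1=z['K']; d=z['d']; h,w=d.shape
    uu,vv=np.meshgrid(np.arange(w),np.arange(h))
    K=np.array([[fx,0,cx],[0,fy,cy],[0,0,1.]])
    p=cv2.undistortPoints(np.stack([uu,vv],-1).reshape(-1,1,2).astype(float),K,np.array([k1,0,0,0.])).reshape(h,w,2)
    P=np.stack([p[...,0]*d,-p[...,1]*d,-d,np.ones_like(d)],-1)@z['W'].T
    P=P[...,:3]; P[d<=0]=np.nan; return P
def ray(tag,u,v,zp):
    z=load(tag); fx,fy,cx,cy,k1=z['K']; K=np.array([[fx,0,cx],[0,fy,cy],[0,0,1.]])
    p=cv2.undistortPoints(np.array([[[u,v]]],float),K,np.array([k1,0,0,0.]))[0,0]
    W=z['W']; r=W[:3,:3]@np.array([p[0],-p[1],-1]); o=W[:3,3]; return o+r*(zp-o[2])/r[2]
E
python3 - <<'E'
from h import *
o=get_obs(); print(o)
for n in('scene','side'):
    snap(n,n+'0'); z=load(n+'0'); print(n,z['K'],z['W'].round(2).tolist())
a=np.hstack([cv2.imread('pics/scene0.png')]); cv2.imwrite('pics/s0b.png',cv2.resize(a,(800,600)))
E
```

```text
{'time': 0.0, 'q': array([-3.90957586, 23.60120879, -0.72955727, 91.5028899 ,  0.32028511,
       64.99062564, -4.71134281]), 'joint_vel': array([ 0.12544329, -0.08009507, -0.017827  , -0.00770921,  0.01005728,
       -0.15938925,  0.05883554]), 'joint_torque': array([-1.18789325e-03, -6.00636005e+01,  6.81361444e-01, -2.99419034e+01,
        1.37590774e-02,  1.04116063e-02,  2.51732433e-05]), 'tool_pos': array([ 6.24469842e+02, -6.07277967e-03,  2.04748310e+02]), 'eef_rot': array([-176.55586905,   89.90730584, -176.55321931]), 'wrist_force': array([-0.67756847,  0.11211265,  0.23049086]), 'ft_torque': array([-0.04738715,  0.01880834,  0.00129544]), 'grip_width': 1.0015180127533683}
scene [ 4.33840310e+02  4.33840310e+02  2.82444080e+02  2.04497720e+02
 -9.83370096e-02] [[0.88, -0.32, 0.35, 909.92], [0.47, 0.62, -0.62, -671.6], [-0.02, 0.71, 0.7, 811.09], [0.0, 0.0, 0.0, 1.0]]
side [ 4.65898124e+02  4.65898124e+02  2.82338029e+02  2.12900950e+02
 -9.57831869e-02] [[-1.0, 0.08, -0.04, 491.52], [-0.09, -0.71, 0.7, 814.27], [0.02, 0.7, 0.72, 912.21], [0.0, 0.0, 0.0, 1.0]]
```

View pics/s0b.png

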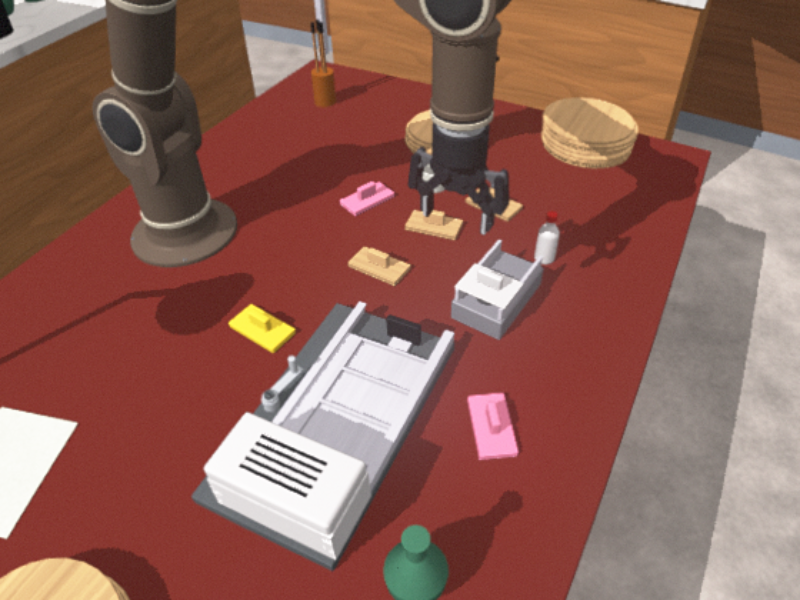

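View pics/side0.png

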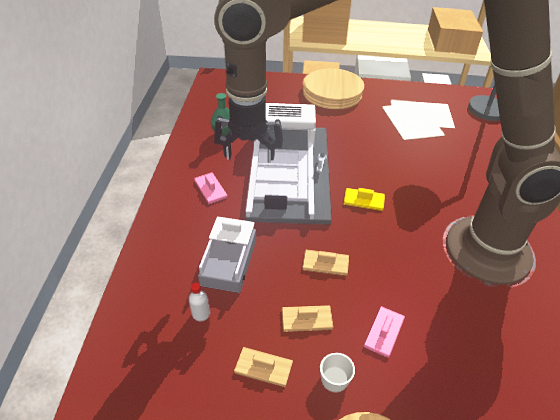

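The overview shows three pale lids, two pink and one yellow look-alike, the tray drawn out with its hood at −y, the clip by the rail, and the starter box with its cover shut. In the side picture the lids are near (326,263), (307,318) and (263,366), the cup is at (337,372) and the glue at (199,303). Next I'll build a top-down map from the depth data.

```bash
cat >> h.py <<'E'
def ortho(tags,x0,x1,y0,y1,s=1.0,zmax=250):
    # top-down map: row grows with -x, col grows with -y (robot at bottom, its left is left)
    H=int((x1-x0)*s);Wd=int((y1-y0)*s); hm=np.full((H,Wd),-1e3,np.float32); im=np.zeros((H,Wd,3),np.uint8)
    for t in tags:
        P=cloud(t).reshape(-1,3); C=load(t)['im'].reshape(-1,3)[:,::-1]
        ok=np.isfinite(P[:,0])&(P[:,2]<zmax)&(P[:,2]>-20); P=P[ok];C=C[ok]
        r=((x1-P[:,0])*s).astype(int); c=((y1-P[:,1])*s).astype(int)
        k=(r>=0)&(r<H)&(c>=0)&(c<Wd); o=np.argsort(P[k,2]); r,c=r[k][o],c[k][o]
        b=P[k,2][o]; m=b>hm[r,c]; hm[r[m],c[m]]=b[m]; im[r[m],c[m]]=C[k][o][m]
    return im,hm
E
python3 - <<'E'
from h import *
im,hm=ortho(['side0','scene0'],330,930,-420,480,.85)
m=(hm<-500).astype(np.uint8)
im2=cv2.dilate(im,np.ones((2,2))); im[m>0]=im2[m>0]
for t in range(-400,480,100):
    c=int((480-t)*.85); cv2.putText(im,str(t),(c-10,10),0,.35,(255,255,255),1); im[::10,c]=255
for t in range(400,930,100):
    r=int((930-t)*.85); cv2.putText(im,str(t),(0,r),0,.35,(255,255,255),1); im[r,::10]=255
cv2.imwrite('pics/top0.png',im)
# colour clusters per camera
for tag in('side0','scene0'):
    P=cloud(tag); I=load(tag)['im']; hsv=cv2.cvtColor(I,cv2.COLOR_RGB2HSV)
    m=((hsv[...,0]>8)&(hsv[...,0]<28)&(hsv[...,1]>60)&(hsv[...,1]<190)&(hsv[...,2]>110)&(P[...,2]>5)&(P[...,2]<60)&(P[...,0]>300)&(P[...,0]<950)).astype(np.uint8)
    n,l,s,c=cv2.connectedComponentsWithStats(m)
    for i in range(1,n):
        if s[i,4]<150: continue
        p=P[l==i]; pl=p[(p[:,2]<20)]; g=p[p[:,2]>30]
        r=cv2.minAreaRect(p[:,:2].astype(np.float32))
        print(tag,s[i,4],'rect',np.round(r[0],1),np.round(r[1],1),round(r[2],1),'zmax',p[:,2].max().round(1),'grip',g.mean(0).round(1) if len(g) else None,'platez',np.median(pl[:,2]).round(1))
E
```

```text
side0 1953 rect [ 414.5 -714. ] [226.3 215.6] 50.5 zmax 48.3 grip [ 417.  -707.5   40.5] platez 12.8
side0 882 rect [426.9  90.4] [ 62.5 109.9] 86.4 zmax 43.3 grip [427.   92.   37.6] platez 11.5
side0 1160 rect [465.3 254. ] [111.3  62. ] 9.3 zmax 43.8 grip [466.2 256.1  37.5] platez 10.9
side0 1443 rect [549.4 378.9] [ 59.  111.3] 79.1 zmax 43.5 grip [549.1 380.6  37.9] platez 11.1
side0 284 rect [348.3 477.6] [93.7 21.5] 4.5 zmax 52.9 grip [349.5 480.2  44.3] platez nan
scene0 1213 rect [ 552.6 1453.2] [503.5  86.6] 5.9 zmax 60.0 grip [ 560.4 1450.8   45.3] platez 12.7
scene0 208 rect [309.3 508.6] [ 47.7 125. ] 26.4 zmax 52.8 grip [322.1 498.1  45. ] platez 18.7
scene0 804 rect [670.1 656.1] [225.4 104.8] 7.8 zmax 59.9 grip [673.5 635.1  41.5] platez 12.5
scene0 510 rect [468.1 252.2] [110.4  63.4] 7.6 zmax 42.3 grip [476.2 251.1  36.9] platez 11.5
scene0 623 rect [429.9  88.5] [ 60.2 110.8] 86.7 zmax 42.2 grip [430.2  87.   36.9] platez 11.0
scene0 2003 rect [ 383.6 -641.4] [166.5  56. ] 31.6 zmax 46.5 grip [ 382.3 -647.8   41.6] platez 8.1
  return _methods._mean(a, axis=axis, dtype=dtype,
  ret = ret.dtype.type(ret / rcount)
```

View pics/top0.png

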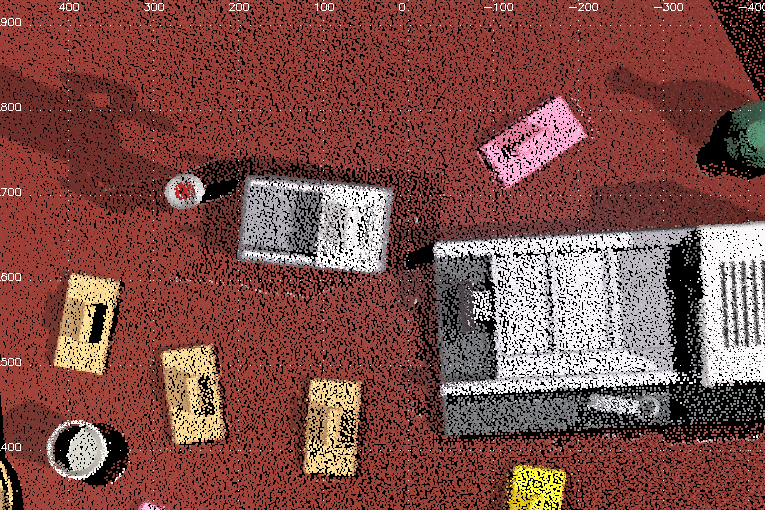

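The top-down map shows the lids at about (428,89), (467,253) and (549,379). The tray spans roughly y −40 to −310 with yaw about +3°. The starter box is near (660,105) with yaw about −4°, the cup at (400,385) and the glue at (705,262). Next I'll check the tool axes and the wrist camera, and fit the details.

```bash
cat >> h.py <<'E'
def plan(x,y,z,yaw=None,show=True):
    """tool-frame shift (mm) and rotvec to reach world TCP x,y,z pointing down, with tool z at angle yaw deg (mod 180) in world xy"""
    T=T_tool(); Rm=T[:3,:3]
    zc=np.degrees(np.arctan2(Rm[1,2],Rm[0,2]))
    if yaw is None: yaw=zc
    d=(yaw-zc+90)%180-90; a=np.radians(zc+d)
    zt=np.array([np.cos(a),np.sin(a),0]); xt=np.array([0,0,-1.]); Rt=np.stack([xt,np.cross(zt,xt),zt],1)
    rv=R.from_matrix(Rm.T@Rt).as_rotvec(); s=Rm.T@(np.array([x,y,z])-T[:3,3])
    # shift expressed in the target (levelled) tool axes too
    s2=Rt.T@(np.array([x,y,z])-T[:3,3])
    print('tcp',T[:3,3].round(1),'zang',round(zc,2),'shift',s.round(1),'shift in target axes',s2.round(1),'turn',rv.round(4)); return
E
python3 - <<'E'
from h import *
T=T_tool(); print(T.round(3)); c=get_calibration('wrist'); print({k:np.round(v,3) for k,v in c.items()})
for t in ('side0','scene0'):
    P=cloud(t)
    # hood top, cover top, clip post, rails, cup, glue
    def box(n,x0,x1,y0,y1,z0,z1):
        q=P[(P[...,0]>x0)&(P[...,0]<x1)&(P[...,1]>y0)&(P[...,1]<y1)&(P[...,2]>z0)&(P[...,2]<z1)]
        if len(q)>10:
            r=cv2.minAreaRect(q[:,:2].astype(np.float32)); print(t,n,len(q),'mean',q.mean(0).round(1),'rect',np.round(r[0],1),np.round(r[1],1),round(r[2],1))
    box('hoodtop',430,720,-480,-300,108,122)
    box('covergrip',600,720,0,200,92,110)
    box('coverplate',600,720,0,200,73,82)
    box('starter all',590,740,0,210,60,110)
    box('starter all low',590,740,0,210,15,110)
    box('post',420,480,-330,-180,60,90)
    box('clip arm',420,480,-330,-180,40,90)
    box('handle',520,620,-110,-30,50,75)
    box('glue',660,760,220,300,20,130)
    box('dish',350,460,330,440,30,70)
    q=P[(P[...,0]>470)&(P[...,0]<490)&(P[...,1]>-250)&(P[...,1]<-50)]; print('near rail z',np.nanpercentile(q[:,2],[5,50,95]).round(1))
E
```

```text
[[-1.00000e-03 -0.00000e+00  1.00000e+00  6.24509e+02]
 [-0.00000e+00  1.00000e+00  0.00000e+00 -1.20000e-02]
 [-1.00000e+00 -0.00000e+00 -1.00000e-03  2.04837e+02]
 [ 0.00000e+00  0.00000e+00  0.00000e+00  1.00000e+00]]
{'fx': np.float64(367.931), 'fy': np.float64(367.931), 'cx': np.float64(280.037), 'cy': np.float64(216.555), 'k1': np.float64(-0.1), 'hand_eye': array([[-1.00000e-03,  3.23000e-01, -9.46000e-01, -1.67405e+02],
       [-2.00000e-03,  9.46000e-01,  3.23000e-01,  8.29860e+01],
       [ 1.00000e+00,  2.00000e-03, -1.00000e-03, -1.66000e-01],
       [ 0.00000e+00,  0.00000e+00,  0.00000e+00,  1.00000e+00]])}
side0 hoodtop 932 mean [ 552.6 -390.5  113.7] rect [ 554.1 -394.2] [153.3 107.3] 3.6
side0 covergrip 107 mean [660.8  70.4  99.2] rect [661.  70.] [15.8 44.9] 87.2
side0 coverplate 688 mean [660.7  74.   75.5] rect [664.5 102. ] [144.3  97.3] 85.1
side0 starter all 1157 mean [662.5  89.2  76.6] rect [665.4 110.1] [160.7  97.3] 84.8
side0 starter all low 3061 mean [663.6 124.3  54.9] rect [664.6 113.4] [168.1 104.1] 84.9
side0 post 24 mean [ 456.  -221.4   68.4] rect [
[... 534 characters left out ...]
47.] 83.1
scene0 coverplate 627 mean [666.9  61.9  75.2] rect [664.8  81.5] [104.7  96.6] 84.6
scene0 starter all 1036 mean [667.4  74.9  76.6] rect [667.3 108.6] [160.7  96.7] 84.5
scene0 starter all low 2453 mean [671.9  83.3  55.7] rect [669.4 108.3] [176.  100.7] 83.4
scene0 post 42 mean [ 458.6 -226.6   70.8] rect [ 457.5 -225.5] [10.  11.1] 83.8
scene0 clip arm 313 mean [ 458.3 -249.7   49. ] rect [ 460.4 -238.4] [ 38.6 111.3] 0.2
scene0 handle 196 mean [572.2 -71.6  62.4] rect [570.2 -69.3] [59.2 13.4] 3.1
scene0 glue 379 mean [707.8 252.3  64.5] rect [707.2 257.5] [36.2 31.8] 45.4
scene0 dish 45 mean [390.8 372.7  41.4] rect [388.4 376.6] [20.1 65.6] 34.9
near rail z [19.1 39.  42.3]
```

Call:
arm_command:
  increments:
    - [-24, -30, -16, 0, 0, 0, 85]
    - [-24, -30, -16, 0, 0, 0, 85]
    - [-24, -30, -16, 0, 0, 0, 85]
    - [-24, -30, -16, 0, 0, 0, 85]
    - [0, 0, 0, 0, 0, 0, 85]
    - [0, 0, 0, 0, 0, 0, 85]

```text
time: 0.7
tool_pos: [556.9, -123.0, 300.4]
eef_rot: [176.6, 89.5, 176.7]
wrist_force: [-0.2, 0.2, -1.0]
grip_width: 0.993
```

```bash
python3 - <<'E'
from h import *
snap('wrist','w1'); a=cv2.imread('pics/w1.png'); cv2.imwrite('pics/w1b.png',cv2.resize(a,(800,600)))
print(T_tool().round(3))
im,hm=ortho(['w1'],420,680,-460,-20,1)
E
```

```text
[[-9.00000e-03 -2.00000e-03  1.00000e+00  5.56973e+02]
 [-0.00000e+00  1.00000e+00  2.00000e-03 -1.23539e+02]
 [-1.00000e+00 -0.00000e+00 -9.00000e-03  3.00597e+02]
 [ 0.00000e+00  0.00000e+00  0.00000e+00  1.00000e+00]]
```

View pics/w1b.png

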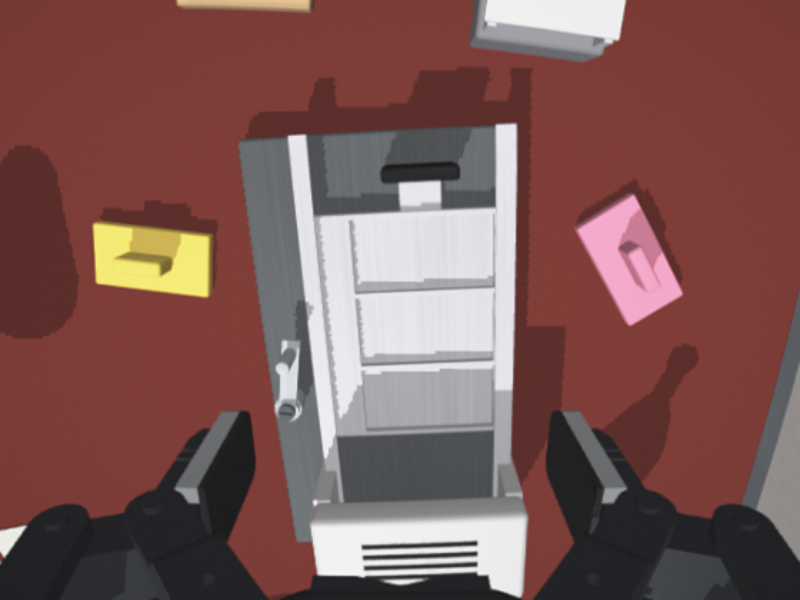

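The wrist view shows the tray empty and mostly out. At 800×600 scale the handle is at (420,172), the bays span columns ~355–494 and rows ~210–430, and the clip post is at (282,368) with its pivot at (288,408). I'll rectify this onto the wall-top plane (z=33) to read exact positions.

```bash
cat >> h.py <<'E'
def proj(tag,P):
    z=load(tag); fx,fy,cx,cy,k1=z['K']; Q=(np.asarray(P,float)-z['W'][:3,3])@z['W'][:3,:3]
    a=Q[...,0]/-Q[...,2]; b=-Q[...,1]/-Q[...,2]; f=1+k1*(a*a+b*b); return a*f*fx+cx, b*f*fy+cy
def rect(tag,x0,x1,y0,y1,zp,s,out,step=20):
    # plane z=zp seen from above; row down = -x, col right = -y
    H=int((x1-x0)*s);W=int((y1-y0)*s); r,c=np.mgrid[0:H,0:W]
    P=np.stack([x1-r/s,y1-c/s,np.full(r.shape,zp)],-1); u,v=proj(tag,P)
    im=cv2.remap(load(tag)['im'][:,:,::-1].copy(),u.astype(np.float32),v.astype(np.float32),cv2.INTER_CUBIC)
    for t in range(int(np.ceil(y0/step)*step),int(y1),step):
        q=int((y1-t)*s); im[::4,q]=(0,255,0); cv2.putText(im,str(t),(q+1,9),0,.33,(0,0,255),1)
    for t in range(int(np.ceil(x0/step)*step),int(x1),step):
        q=int((x1-t)*s); im[q,::4]=(0,255,0); cv2.putText(im,str(t),(0,q-1),0,.33,(0,0,255),1)
    cv2.imwrite(out,im)
E
python3 - <<'E'
from h import *
rect('w1',430,660,-350,-30,33,2.5,'pics/w1r.png')
P=cloud('w1')
def box(n,x0,x1,y0,y1,z0,z1):
    q=P[(P[...,0]>x0)&(P[...,0]<x1)&(P[...,1]>y0)&(P[...,1]<y1)&(P[...,2]>z0)&(P[...,2]<z1)]
    if len(q)>10:
        r=cv2.minAreaRect(q[:,:2].astype(np.float32)); print(n,len(q),'mean',q.mean(0).round(1),'rect',np.round(r[0],1),np.round(r[1],1),round(r[2],1))
box('handle',520,620,-110,-30,64,75); box('post',420,480,-330,-180,72,90); box('pivot',430,480,-290,-250,46,70)
box('hood',430,700,-430,-300,105,125)
box('bayfloor',480,640,-310,-80,22,30)
E
```

```text
handle 621 mean [569.8 -69.1  66.8] rect [569.8 -69.2] [58.2 12.2] 3.6
post 83 mean [ 457.9 -223.9   75.9] rect [ 457.6 -224.2] [11.  10.7] 5.6
pivot 124 mean [ 450.7 -280.1   49. ] rect [ 450.4 -271. ] [35.8 17.2] 86.5
hood 7012 mean [ 576.3 -376.1  113.7] rect [ 573.1 -388.1] [188.1  89.8] 2.1
bayfloor 13860 mean [ 576.7 -195.5   25.3] rect [ 562.1 -195. ] [150.6 230.2] 2.6
```

View pics/w1r.png

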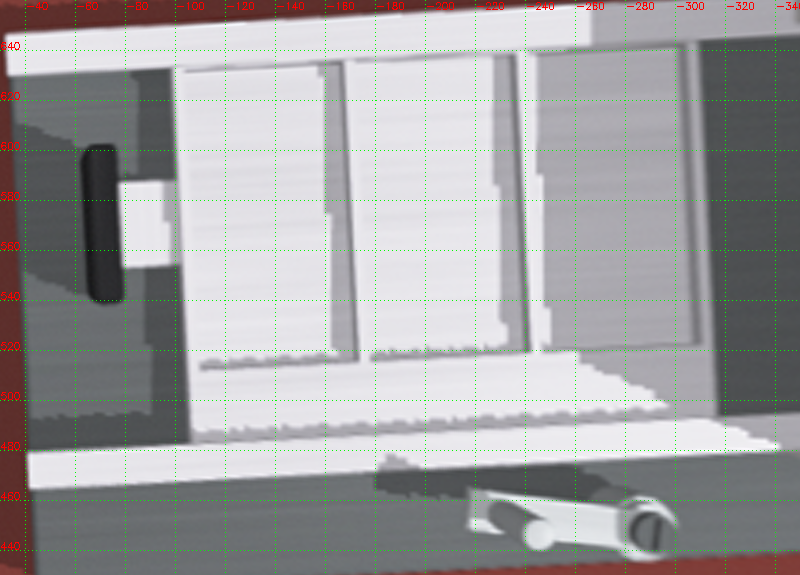

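From the rectified view, tray yaw is ≈2.7°. tray_mid is ≈ (577.5, −207), which agrees with the handle at (569.8, −69.2) and with the 211 mm length. The clip post is at (457.7, −224) and the pivot at (450.6, −280.5), 57 mm apart against 58 expected. Next I'll look at the lids with the wrist camera.

Call:
arm_command:
  increments:
    - [0, 45, -8, 0, 0, 0, 85]
    - [0, 45, -8, 0, 0, 0, 85]
    - [0, 45, -8, 0, 0, 0, 85]
    - [0, 45, -8, 0, 0, 0, 85]
    - [0, 45, -8, 0, 0, 0, 85]
    - [0, 45, -8, 0, 0, 0, 85]
    - [0, 45, -8, 0, 0, 0, 85]
    - [0, 45, -8, 0, 0, 0, 85]
    - [0, 45, -8, 0, 0, 0, 85]
    - [0, 0, 0, 0, 0, 0, 50]
    - [0, 0, 0, 0, 0, 0, 50]

```text
time: 1.85
tool_pos: [472.8, 307.7, 288.1]
eef_rot: [-175.5, 88.4, -174.5]
wrist_force: [0.7, -1.0, -1.0]
grip_width: 0.688
```

```bash
cat >> h.py <<'E'
def lids(tag,zlo=28):
    P=cloud(tag); I=load(tag)['im']; hsv=cv2.cvtColor(I,cv2.COLOR_RGB2HSV)
    m=((hsv[...,0]>8)&(hsv[...,0]<24)&(hsv[...,1]>50)&(hsv[...,1]<190)&(hsv[...,2]>90)&(P[...,2]>5)&(P[...,2]<75)&(P[...,0]>330)&(P[...,0]<950)).astype(np.uint8)
    n,l,s,c=cv2.connectedComponentsWithStats(m)
    for i in range(1,n):
        if s[i,4]<150: continue
        p=P[l==i]; g=p[p[:,2]>np.nanmax(p[:,2])-8]
        def f(p):
            r=cv2.minAreaRect(p[:,:2].astype(np.float32)); a=r[2] if r[1][0]>r[1][1] else r[2]+90
            return np.round(r[0],1),np.round(sorted(r[1]),1),'ang',round((a+90)%180-90,1)
        print(tag,s[i,4],np.round(c[i]),'plate',*f(p),'grip',*f(g),'z',np.percentile(p[:,2],[10,50,99]).round(1))
E
python3 - <<'E'
from h import *
snap('wrist','w2'); lids('w2'); print(get_obs()['tool_pos'])
E
```

```text
w2 1054 [180.   9.] plate [364.6 475.3] [17.6 69.2] ang 2.6 grip [352.8 479. ] [ 6.9 45.5] ang -0.6 z [29.6 33.1 50.8]
w2 4356 [352. 105.] plate [550.7 378.1] [ 57.7 110.3] ang -10.6 grip [551.3 377.9] [14.  44.4] ang -11.9 z [10.1 11.3 40. ]
w2 3403 [281. 204.] plate [467.5 253.2] [ 58.2 108.9] ang 8.3 grip [468.1 253.2] [14.3 43.6] ang 8.3 z [ 9.9 11.2 39.7]
w2 2348 [252. 312.] plate [428.1  90.4] [ 59.  109.7] ang -4.1 grip [429.   90.6] [15.4 43.8] ang -2.0 z [ 9.6 11.2 39.5]
[472.33245377 308.16130694 288.04802816]
```

```bash
python3 - <<'E'
from h import *
plan(551,378,120,79)
E
```

```text
tcp [472.3 308.2 288. ] zang 1.04 shift [165.7  68.6  84.5] shift in target axes [168.  -63.9  83.6] turn [-1.3605 -0.0242 -0.0177]
```

Call:
arm_command:
  increments:
    - [0, 0, 0, -0.136, -0.002, -0.002, 45]
    - [0, 0, 0, -0.136, -0.002, -0.002, 45]
    - [0, 0, 0, -0.136, -0.002, -0.002, 45]
    - [0, 0, 0, -0.136, -0.002, -0.002, 45]
    - [0, 0, 0, -0.136, -0.002, -0.002, 45]
    - [0, 0, 0, -0.136, -0.002, -0.002, 45]
    - [0, 0, 0, -0.136, -0.002, -0.002, 45]
    - [0, 0, 0, -0.136, -0.002, -0.002, 45]
    - [0, 0, 0, -0.136, -0.002, -0.002, 45]
    - [0, 0, 0, -0.136, -0.002, -0.002, 45]
    - [34, -13, 17, 0, 0, 0, 45]
    - [34, -13, 17, 0, 0, 0, 45]
    - [34, -13, 17, 0, 0, 0, 45]
    - [34, -13, 17, 0, 0, 0, 45]
    - [30, -12, 15, 0, 0, 0, 45]
    - [0, 0, 0, 0, 0, 0, 45]
    - [0, 0, 0, 0, 0, 0, 45]

```text
time: 3.6
tool_pos: [558.9, 357.8, 110.3]
eef_rot: [-178.8, 89.1, -98.1]
wrist_force: [0.2, -0.1, 0.1]
grip_width: 0.522
```

```bash
python3 - <<'E'
from h import *
plan(551,378,17,79); snap('wrist','w3'); lids('w3')
E
```

```text
tcp [558.9 357.8 110.3] zang 80.67 shift [93.  11.1 20.1] shift in target axes [93.3 11.6 18.3] turn [ 0.0292 -0.0156  0.0006]
w3 11766 [119. 105.] plate [467.2 252.9] [ 59.3 110.6] ang 8.2 grip [467.3 253.5] [14.9 43.7] ang 8.6 z [10.1 11.2 39.8]
w3 10151 [307. 185.] plate [550.9 378.1] [ 57.7 110.1] ang -10.9 grip [550.7 377.9] [13.4 44.3] ang -10.9 z [10.2 11.2 39.8]
```

Call:
arm_command:
  increments:
    - [10, 6, 10, 0.029, -0.016, 0, 45]
    - [10, 6, 9, 0, 0, 0, 45]
    - [15, 0, 0, 0, 0, 0, 45]
    - [0, 0, 0, 0, 0, 0, 45]
    - [0, 0, 0, 0, 0, 0, 45]

```text
time: 4.15
tool_pos: [552.3, 377.2, 79.7]
eef_rot: [-63.1, 89.5, 15.8]
wrist_force: [-0.3, 0.1, 0.8]
grip_width: 0.531
```

```bash
python3 - <<'E'
from h import *
plan(551,378,17,79)
E
```

```text
tcp [552.3 377.2  79.7] zang 78.9 shift [62.7  1.9  0.3] shift in target axes [62.7  1.4  0.6] turn [-0.0017  0.0036  0.0071]
```

Call:
arm_command:
  increments:
    - [20, 1, 0.3, 0, 0.003, 0.006, 45]
    - [20, 0.5, 0, 0, 0, 0, 45]
    - [14, 0, 0, 0, 0, 0, 45]
    - [7, 0, 0, 0, 0, 0, 45]
    - [0, 0, 0, 0, 0, 0, 45]
    - [0, 0, 0, 0, 0, 0, 0]
    - [0, 0, 0, 0, 0, 0, 0]
    - [0, 0, 0, 0, 0, 0, 0]
    - [0, 0, 0, 0, 0, 0, 0]
    - [0, 0, 0, 0, 0, 0, 0]

```text
time: 5.15
tool_pos: [553.7, 377.7, 17.7]
eef_rot: [-58.2, 89.7, 20.7]
wrist_force: [0.4, -0.2, -0.7]
grip_width: -0.004
```

```bash
python3 - <<'E'
from h import *
plan(580.8,-275.4,150,92.8)
E
```

```text
tcp [553.7 377.7  17.7] zang 78.86 shift [-133.3 -153.4 -635.2] shift in target axes [-132.3    4.8 -653.6] turn [-0.2433  0.0021  0.0045]
```

The fingers closed fully, so nothing is gripped. I'll look at the lid before doing anything else.

```bash
python3 - <<'E'
from h import *
snap('wrist','w4'); lids('w4'); snap('side','s4'); lids('s4'); print(get_obs()['grip_width'])
a=cv2.imread('pics/w4.png'); b=cv2.imread('pics/s4.png')[250:420,150:420]; b=cv2.resize(b,(540,340))
o=np.zeros((420,800,3),np.uint8); o[:,:400]=cv2.resize(a,(400,420)) if 0 else cv2.resize(a,(400,300),).repeat(1,0)[:300].copy() if 0 else 0
o[:300,:400]=cv2.resize(a,(400,300)); o[:252,400:]=cv2.resize(b,(400,252)); cv2.imwrite('pics/c4.png',o[:300])
E
```

```text
w4 12870 [ 34. 162.] plate [467.3 253.7] [ 59.4 109.8] ang 7.7 grip [482.6 262. ] [ 3.8 12. ] ang -5.3 z [ 9.5 11.1 29.4]
w4 15812 [279. 219.] plate [548.5 378.3] [ 58.3 106.2] ang -10.9 grip [546.3 378.6] [ 1.3 27.1] ang 79.2 z [10.3 11.2 39.5]
s4 205 [330.   2.] plate [  450.4 -1556.8] [ 38.3 233.3] ang 2.0 grip [  421.8 -1555.4] [ 19.3 170.9] ang 5.5 z [ 8.4 15.9 31.7]
s4 472 [326. 262.] plate [426.9  90.7] [ 60.4 109.8] ang -3.8 grip [426.9  91.2] [15.  43.9] ang -4.3 z [ 8.5 12.8 41.2]
s4 638 [308. 320.] plate [464.8 257.5] [ 55.9 110.7] ang 8.6 grip [465.7 257.9] [ 9.8 41.7] ang 2.9 z [ 8.2 11.2 39.2]
s4 636 [265. 370.] plate [549.4 379.5] [ 58.3 111. ] ang -10.8 grip [547.5 387.9] [0.  5.7] ang 76.6 z [ 8.5 11.3 38.1]
s4 204 [360. 416.] plate [360.6 478. ] [22.  61.4] ang 4.1 grip [359.  483.5] [10.9 57.4] ang 4.1 z [32.  49.  52.9]
0.0019809411021296285
```

View pics/c4.png

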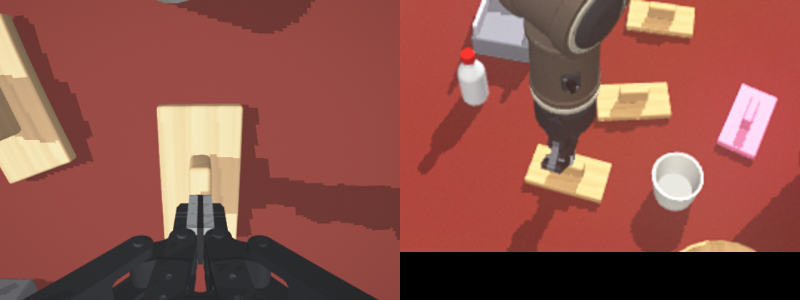

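The fingers look closed at the bar in this small picture, at about (201,205) in the left half. An enlarged crop will show whether the bar is between the pads.

```bash
python3 - <<'E'
from h import *
a=cv2.imread('pics/w4.png')[190:400,180:380]; b=cv2.imread('pics/s4.png')[335:400,220:310]
o=np.zeros((600,800,3),np.uint8); o[:420,:400]=cv2.resize(a,(400,420),interpolation=cv2.INTER_CUBIC); o[:289,400:]=cv2.resize(b,(400,289),interpolation=cv2.INTER_CUBIC); cv2.imwrite('pics/c5.png',o[:420])
P=cloud('w4'); 
for v in range(230,300,5): print(v,[tuple(P[v,u].round(0)) for u in (270,280,290)])
E
```

```text
230 [(np.float64(529.0), np.float64(378.0), np.float64(31.0)), (np.float64(529.0), np.float64(382.0), np.float64(33.0)), (np.float64(530.0), np.float64(387.0), np.float64(34.0))]
235 [(np.float64(529.0), np.float64(378.0), np.float64(37.0)), (np.float64(530.0), np.float64(382.0), np.float64(37.0)), (np.float64(531.0), np.float64(386.0), np.float64(36.0))]
240 [(np.float64(531.0), np.float64(377.0), np.float64(39.0)), (np.float64(532.0), np.float64(382.0), np.float64(38.0)), (np.float64(532.0), np.float64(386.0), np.float64(38.0))]
245 [(np.float64(533.0), np.float64(377.0), np.float64(38.0)), (np.float64(534.0), np.float64(381.0), np.float64(39.0)), (np.float64(534.0), np.float64(386.0), np.float64(40.0))]
250 [(np.float64(535.0), np.float64(377.0), np.float64(39.0)), (np.float64(536.0), np.float64(381.0), np.float64(38.0)), (np.float64(537.0), np.float64(385.0), np.float64(39.0))]
255 [(np.float64(537.0), np.float64(376.0), np.float64(40.0)), (np.float64(538.0), np.float64(380.0), np.float64(40.0)), (np.float64(539.0), np.float64(385.0), np.float64(39.0))]
260 [(np.float64(540.0), n
[... 705 characters left out ...]
4(541.0), np.float64(376.0), np.float64(54.0)), (np.float64(543.0), np.float64(379.0), np.float64(53.0)), (np.float64(544.0), np.float64(383.0), np.float64(53.0))]
285 [(np.float64(542.0), np.float64(376.0), np.float64(57.0)), (np.float64(543.0), np.float64(379.0), np.float64(57.0)), (np.float64(544.0), np.float64(383.0), np.float64(57.0))]
290 [(np.float64(542.0), np.float64(376.0), np.float64(61.0)), (np.float64(543.0), np.float64(379.0), np.float64(60.0)), (np.float64(544.0), np.float64(383.0), np.float64(61.0))]
295 [(np.float64(542.0), np.float64(376.0), np.float64(65.0)), (np.float64(542.0), np.float64(379.0), np.float64(65.0)), (np.float64(543.0), np.float64(383.0), np.float64(65.0))]
```

View pics/c5.png

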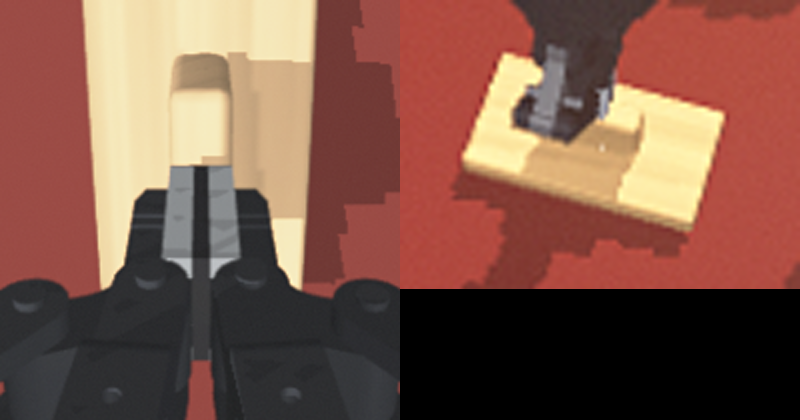

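```bash
python3 - <<'E'
from h import *
he=np.array(get_calibration('wrist')['hand_eye'])
for t in('w1','w2','w3','w4'):
    P=cloud(t); W=load(t)['W']; T=W@np.linalg.inv(he); Q=(P-T[:3,3])@T[:3,:3]
    for sgn in (1,-1):
        m=(np.abs(Q[...,1])<14)&(Q[...,0]<25)&(Q[...,0]>-90)&(Q[...,2]*sgn<60)&(Q[...,2]*sgn>-1)&(P[...,2]>(42 if t=='w4' else 50))
        q=Q[m]; 
        if len(q): print(t,sgn,len(q),'toolx max/99',q[:,0].max().round(1),np.percentile(q[:,0],99).round(1),'y',q[:,1].min().round(1),q[:,1].max().round(1),'z',q[:,2].min().round(1),q[:,2].max().round(1))
P=cloud('s4'); I=load('s4')['im']; m=(P[...,0]>520)&(P[...,0]<580)&(P[...,1]>350)&(P[...,1]<410)&(P[...,2]>5)&(P[...,2]<80)&(I[...,0]<120); q=P[m]; print('side dark',len(q),q.min(0).round(1),np.percentile(q[:,2],[1,5,20]).round(1))
E
```

```text
w1 1 5575 toolx max/99 -36.8 -39.7 y -11.8 14.0 z 36.6 60.0
w1 -1 5533 toolx max/99 -37.0 -39.7 y -11.8 14.0 z -60.0 -37.3
w2 1 8880 toolx max/99 -28.9 -33.7 y -12.6 14.0 z 25.3 60.0
w2 -1 8792 toolx max/99 -29.2 -33.7 y -12.3 14.0 z -60.0 -26.1
w3 1 9159 toolx max/99 -25.8 -31.8 y -12.4 14.0 z 20.2 57.8
w3 -1 9148 toolx max/99 -26.7 -31.8 y -12.4 14.0 z -58.9 -20.7
w4 1 8948 toolx max/99 -28.3 -32.7 y -12.0 14.0 z -1.0 45.3
w4 -1 9085 toolx max/99 -28.1 -32.7 y -12.6 14.0 z -45.2 1.0
side dark 5 [541.3 379.   55.6] [55.8 56.2 57.9]
```

The pads closed just above the bar. The wrist depth puts the finger tips about 24 mm behind the documented TCP, and the side camera agrees. I'll allow for that by opening and going about 24 mm lower while watching the force.

Call:
arm_command:
  increments:
    - [0, 0, 0, 0, 0, 0, 45]
    - [0, 0, 0, 0, 0, 0, 45]
    - [0, 2.5, 0.3, 0, 0, 0, 45]
    - [0, 0, 0, 0, 0, 0, 45]
    - [8, 0, 0, 0, 0, 0, 45]
    - [8, 0, 0, 0, 0, 0, 45]
    - [6, 0, 0, 0, 0, 0, 45]
    - [0, 0, 0, 0, 0, 0, 45]

```text
time: 6.05
tool_pos: [550.7, 378.3, -6.7]
eef_rot: [-62.1, 89.8, 16.8]
wrist_force: [-0.2, 0.1, 0.1]
grip_width: 0.527
```

Call:
arm_command:
  increments:
    - [0, 0, 0, 0, 0, 0, 0]
    - [0, 0, 0, 0, 0, 0, 0]
    - [0, 0, 0, 0, 0, 0, 0]
    - [0, 0, 0, 0, 0, 0, 0]
    - [0, 0, 0, 0, 0, 0, 0]

```text
time: 6.55
tool_pos: [550.7, 378.3, -7.0]
eef_rot: [-63.1, 89.8, 15.7]
wrist_force: [0.4, 0.8, -1.0]
grip_width: 0.154
```

Call:
arm_command:
  increments:
    - [-15, 0, 0, 0, 0, 0, 0]
    - [-45, 0, 0, 0, 0, 0, 0]
    - [-45, 0, 0, 0, 0, 0, 0]
    - [-40, 0, 0, 0, 0, 0, 0]
    - [0, 0, 0, 0, 0, 0, 0]
    - [0, 0, 0, 0, 0, 0, 0]

```text
time: 7.15
tool_pos: [549.3, 377.9, 147.6]
eef_rot: [-58.6, 89.8, 20.3]
wrist_force: [-0.2, -1.2, -1.9]
grip_width: 0.154
```

```bash
python3 - <<'E'
from h import *
plan(580.8,-275.4,140,92.8); print(get_obs()['grip_width'])
E
```

```text
tcp [549.3 377.9 147.6] zang 78.91 shift [   6.9 -156.6 -635.1] shift in target axes [ 7.600e+00  5.000e-01 -6.541e+02] turn [-0.2425  0.0014  0.0032]
0.15419348343098885
```

Call:
arm_command:
  increments:
    - [0, 0, 0, -0.121, 0, 0.002, 0]
    - [0, 0, 0, -0.121, 0, 0.002, 0]
    - [0, 0, -45, 0, 0, 0, 0]
    - [0, 0, -45, 0, 0, 0, 0]
    - [0, 0, -45, 0, 0, 0, 0]
    - [0, 0, -45, 0, 0, 0, 0]
    - [0, 0, -45, 0, 0, 0, 0]
    - [0, 0, -45, 0, 0, 0, 0]
    - [0, 0, -45, 0, 0, 0, 0]
    - [0, 0, -45, 0, 0, 0, 0]
    - [0, 0, -45, 0, 0, 0, 0]
    - [0, 0, -45, 0, 0, 0, 0]
    - [0, 0, -45, 0, 0, 0, 0]
    - [0, 0, -45, 0, 0, 0, 0]
    - [0, 0, -45, 0, 0, 0, 0]
    - [0, 0, -45, 0, 0, 0, 0]
    - [0, 0, -10, 0, 0, 0, 0]
    - [0, 0, 0, 0, 0, 0, 0]
    - [0, 0, 0, 0, 0, 0, 0]

```text
time: 9.05
tool_pos: [577.0, -285.2, 131.0]
eef_rot: [75.8, 88.5, 169.5]
wrist_force: [-0.1, 0.4, -1.2]
grip_width: 0.149
```

```bash
python3 - <<'E'
from h import *
plan(580.8,-275.4,140,92.8); print(get_obs()['grip_width']); snap('wrist','w6')
P=cloud('w6'); I=load('w6')['im']; q=P[(P[...,2]>25)&(P[...,2]<170)&(P[...,0]>480)&(P[...,0]<660)&(I[...,2]<160)&(I[...,0]>150)&(I[...,0].astype(int)-I[...,2]>30)&(P[...,2]>100)]
if len(q):r=cv2.minAreaRect(q[:,:2].astype(np.float32));print(r,q[:,2].min(),q[:,2].max())
E
```

```text
tcp [ 577.  -285.2  131. ] zang 93.64 shift [-9.  -4.1  9.6] shift in target axes [-9.  -4.2  9.6] turn [ 0.0147  0.006  -0.0247]
0.1487402633661291
((577.3125, -285.8375549316406), (108.62279510498047, 56.282386779785156), 3.7524712085723877) 146.34456295296266 152.91569707854774
```

Call:
arm_command:
  increments:
    - [0, -4, 9.5, 0.015, 0.006, -0.025, 0]
    - [20, 0, 0, 0, 0, 0, 0]
    - [30, 0, 0, 0, 0, 0, 0]
    - [25, 0, 0, 0, 0, 0, 0]
    - [0, 0, 0, 0, 0, 0, 0]
    - [0, 0, 0, 0, 0, 0, 0]

```text
time: 9.7
tool_pos: [584.2, -260.5, 56.6]
eef_rot: [-51.5, 89.7, 42.3]
wrist_force: [-0.2, 0.7, -0.5]
grip_width: 0.151
```

```bash
python3 - <<'E'
from h import *
plan(580.8,-275.4,21,92.8); print(get_obs()['grip_width']); snap('wrist','w7')
rect('w7',480,660,-350,-110,33,3.2,'pics/w7r.png')
E
```

```text
tcp [ 584.2 -260.5   56.6] zang 93.72 shift [ 35.5   4.5 -14.7] shift in target axes [ 35.6   4.1 -14.7] turn [0.016  0.0038 0.0047]
0.1514503232177089Traceback (most recent call last):
  File "<stdin>", line 3, in <module>
  File "h.py", line 55, in rect
    q=int((x1-t)*s); im[q,::4]=(0,255,0); cv2.putText(im,str(t),(0,q-1),0,.33,(0,0,255),1)
                     ~~^^^^^^^
IndexError: index 576 is out of bounds for axis 0 with size 576
```

Call:
arm_command:
  increments:
    - [0, 4, -14.5, 0.016, 0, 0, 0]
    - [0, 0, 0, 0, 0, 0, 0]
    - [0, 0, 0, 0, 0, 0, 0]

```text
time: 10.05
tool_pos: [582.8, -276.7, 60.2]
eef_rot: [-79.2, 89.5, 13.6]
wrist_force: [0.0, 0.0, -1.4]
grip_width: 0.152
```

```bash
sed -i 's/x0\/step)\*step),int(x1)/x0\/step)*step)+step,int(x1)/' h.py; python3 - <<'E'
from h import *
plan(580.8,-275.4,21,92.8); print(get_obs()['grip_width']); snap('wrist','w7')
rect('w7',480,660,-350,-110,33,3.2,'pics/w7r.png')
E
```

```text
tcp [ 582.8 -276.7   60.2] zang 92.76 shift [39.2  2.3  1.3] shift in target axes [39.2  1.9  1.4] turn [-0.0007  0.0017  0.009 ]
0.15228838472608433
```

View pics/w7r.png

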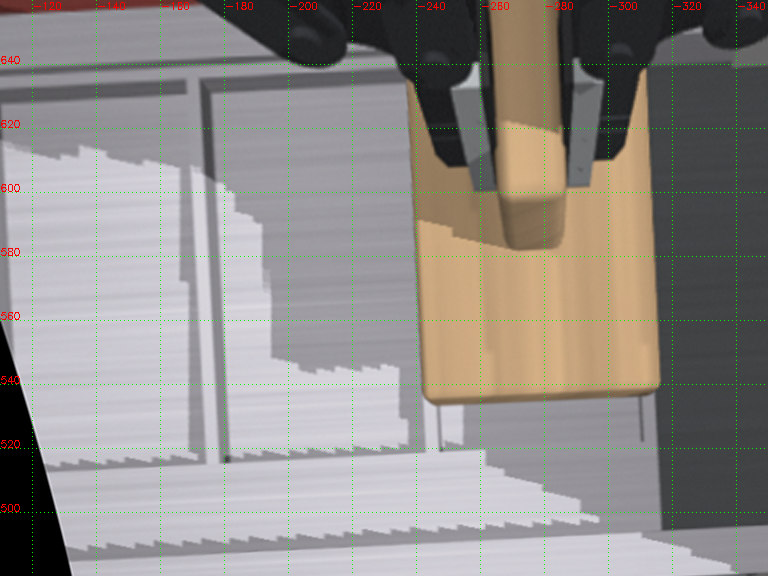

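Before lowering: the bay 2 walls read at y ≈ −246 and −311 with the near end at x ≈ 518, so its centre is ≈ (580, −276). The lid is over it and I can lower it.

Call:
arm_command:
  increments:
    - [10, 2, 1, 0, 0, 0, 0]
    - [12, 0, 0, 0, 0, 0, 0]
    - [10, 0, 0, 0, 0, 0, 0]
    - [7, 0, 0, 0, 0, 0, 0]
    - [0, 0, 0, 0, 0, 0, 0]

```text
time: 10.6
tool_pos: [581.3, -276.9, 18.7]
eef_rot: [-89.6, 89.4, 3.1]
wrist_force: [-1.0, -0.2, 10.8]
grip_width: 0.146
```

```bash
python3 - <<'E'
from h import *
plan(580,-275.8,20,92.8); o=get_obs(); print(o['grip_width'],o['wrist_force'])
E
```

```text
tcp [ 581.3 -276.9   18.7] zang 92.7 shift [-1.3  1.3  1.1] shift in target axes [-1.3  1.3  1.1] turn [-0.0017  0.0001  0.0104]
0.14571001488929577 [-1.01373041 -0.19752053 10.7711671 ]
```

Call:
arm_command:
  increments:
    - [-1, 0, 0, 0, 0, 0, 40]
    - [0, 0, 0, 0, 0, 0, 40]
    - [0, 0, 0, 0, 0, 0, 40]
    - [-20, 0, 0, 0, 0, 0, 40]
    - [-45, 0, 0, 0, 0, 0, 40]
    - [-45, 0, 0, 0, 0, 0, 40]
    - [0, 0, 0, 0, 0, 0, 40]
    - [0, 0, 0, 0, 0, 0, 40]

```text
time: 11.4
tool_pos: [579.4, -275.6, 130.3]
eef_rot: [-66.8, 89.6, 26.0]
wrist_force: [-0.9, 0.8, 0.1]
grip_width: 0.468
```

```bash
python3 - <<'E'
from h import *
snap('wrist','w8'); lids('w8'); snap('side','s8'); lids('s8'); plan(467.3,253.3,110,98.3)
E
```

```text
w8 10762 [278. 205.] plate [ 584.3 -277.1] [ 59.8 116.1] ang 2.8 grip [ 580.6 -277.1] [13.6 43.2] ang 3.1 z [36.2 37.2 65.9]
s8 1716 [333.  88.] plate [ 429.5 -716.2] [198.5 232.5] ang -89.8 grip [ 425.9 -714.3] [191.3 220.1] ang -89.9 z [14.1 39.6 46. ]
s8 558 [278. 155.] plate [ 581.6 -293.7] [108.7 109.9] ang 3.2 grip [ 579.8 -273.5] [17. 42.] ang -0.1 z [31.4 37.7 65.8]
s8 844 [326. 262.] plate [426.9  90.9] [ 60.7 110.1] ang -3.7 grip [427.2  91.1] [15.1 43.5] ang -8.8 z [ 9.1 12.  41.4]
s8 1081 [303. 308.] plate [475.1 227.7] [ 62.8 110.3] ang 8.2 grip [475.2 228.8] [15.9 43.1] ang 12.1 z [ 8.8 11.6 41.3]
s8 220 [359. 416.] plate [362.1 478.6] [21.4 65.1] ang 5.1 grip [359.  483.3] [11.4 57.5] ang 5.1 z [32.1 48.6 52.7]
tcp [ 579.6 -275.5  129.8] zang 92.78 shift [ 20.9  86.6 533.6] shift in target axes [ 19.8  34.8 539.5] turn [-0.0963  0.0028  0.0067]
```

Lid 1 sits in bay 2 with its plate top at 37 mm and level. Lid B has since been knocked to about (476, 227), so I'll go there.

Call:
arm_command:
  increments:
    - [0, 0, 0, -0.096, 0, 0, 40]
    - [0, 2.5, 45, 0, 0, 0, 40]
    - [0, 2.5, 45, 0, 0, 0, 40]
    - [0, 2.5, 45, 0, 0, 0, 40]
    - [0, 2.5, 45, 0, 0, 0, 40]
    - [0, 2.5, 45, 0, 0, 0, 40]
    - [0, 2.5, 45, 0, 0, 0, 40]
    - [0, 2.5, 45, 0, 0, 0, 40]
    - [0, 2.5, 45, 0, 0, 0, 40]
    - [0, 2.5, 45, 0, 0, 0, 40]
    - [0, 2.5, 45, 0, 0, 0, 40]
    - [10, 2.5, 45, 0, 0, 0, 40]
    - [10, 2, 17, 0, 0, 0, 40]
    - [0, 0, 0, 0, 0, 0, 40]
    - [0, 0, 0, 0, 0, 0, 40]

```text
time: 13.0
tool_pos: [460.4, 243.0, 92.9]
eef_rot: [68.3, 88.8, 166.7]
wrist_force: [0.0, -0.9, -0.6]
grip_width: 0.467
```

```bash
python3 - <<'E'
from h import *
snap('wrist','w9'); lids('w9'); plan(476.5,227.5,70,98.3)
E
```

```text
w9 12491 [ 72. 138.] plate [428.3  89.8] [ 59.1 109.8] ang -3.9 grip [428.5  89.9] [14.5 44. ] ang -4.2 z [10.1 11.3 39.9]
w9 10776 [256. 225.] plate [476.8 227.2] [ 58.2 110.5] ang 8.0 grip [476.7 227.1] [13.9 44.3] ang 7.5 z [10.3 11.3 40. ]
tcp [460.4 242.7  92.9] zang 98.33 shift [ 22.4 -14.2 -17.5] shift in target axes [ 22.9 -13.7 -17.3] turn [ 0.0007  0.0078 -0.0197]
```

Call:
arm_command:
  increments:
    - [0, -14, -17.5, 0, 0.008, -0.02, 40]
    - [20, 0, 0, 0, 0, 0, 40]
    - [0, 0, 0, 0, 0, 0, 40]
    - [0, 0, 0, 0, 0, 0, 40]

```text
time: 13.45
tool_pos: [482.5, 218.5, 72.9]
eef_rot: [-133.6, 89.6, -35.8]
wrist_force: [0.1, 0.0, 0.9]
grip_width: 0.468
```

```bash
python3 - <<'E'
from h import *
plan(476.8,227.1,-7,98)
E
```

```text
tcp [482.5 218.5  72.9] zang 97.81 shift [79.9  4.8  9.7] shift in target axes [79.9  4.4  9.3] turn [-0.0032 -0.0045  0.0047]
```

Call:
arm_command:
  increments:
    - [0, 4.5, 9.5, 0, 0, 0, 40]
    - [0, 0, 0, 0, 0, 0, 40]
    - [15, 0, 0, 0, 0, 0, 40]
    - [0, 0, 0, 0, 0, 0, 40]

```text
time: 13.85
tool_pos: [478.3, 226.8, 59.2]
eef_rot: [-117.5, 89.5, -19.8]
wrist_force: [-1.2, 0.3, -0.8]
grip_width: 0.469
```

```bash
python3 - <<'E'
from h import *
plan(476.8,227.1,-7,98)
E
```

```text
tcp [478.3 226.8  59.2] zang 97.67 shift [66.2  2.   0.8] shift in target axes [66.2  1.4  0.5] turn [-0.0057 -0.0044  0.0084]
```

Call:
arm_command:
  increments:
    - [20, 2, 0.5, 0, 0, 0, 40]
    - [20, 0, 0, 0, 0, 0, 40]
    - [16, 0, 0, 0, 0, 0, 40]
    - [9, 0, 0, 0, 0, 0, 40]
    - [0, 0, 0, 0, 0, 0, 40]
    - [0, 0, 0, 0, 0, 0, 0]
    - [0, 0, 0, 0, 0, 0, 0]
    - [0, 0, 0, 0, 0, 0, 0]
    - [0, 0, 0, 0, 0, 0, 0]
    - [0, 0, 0, 0, 0, 0, 0]

```text
time: 14.85
tool_pos: [478.2, 228.7, -5.7]
eef_rot: [-105.6, 89.3, -7.8]
wrist_force: [0.4, 0.0, -1.3]
grip_width: 0.151
```

Call:
arm_command:
  increments:
    - [-15, 0, 0, 0, 0, 0, 0]
    - [-45, 0, 0, 0, 0, 0, 0]
    - [-45, 0, 0, 0, 0, 0, 0]
    - [-30, 0, 0, 0, 0, 0, 0]
    - [0, 0, 0, 0, 0, 0, 0]
    - [0, 0, 0, 0, 0, 0, 0]

```text
time: 15.45
tool_pos: [475.4, 229.1, 138.6]
eef_rot: [-103.9, 89.3, -6.0]
wrist_force: [-0.4, -0.5, -1.3]
grip_width: 0.153
```

```bash
python3 - <<'E'
from h import *
plan(577,-207.5,130,92.8)
E
```

```text
tcp [475.4 229.1 138.6] zang 97.88 shift [  10.5  -40.6 -446.3] shift in target axes [   8.6  -80.1 -441. ] turn [ 0.0887 -0.0025  0.0123]
```

Call:
arm_command:
  increments:
    - [0, 0, 0, 0.089, -0.002, 0.012, 0]
    - [0, -8, -45, 0, 0, 0, 0]
    - [0, -8, -45, 0, 0, 0, 0]
    - [0, -8, -45, 0, 0, 0, 0]
    - [0, -8, -45, 0, 0, 0, 0]
    - [0, -8, -45, 0, 0, 0, 0]
    - [0, -8, -45, 0, 0, 0, 0]
    - [0, -8, -45, 0, 0, 0, 0]
    - [0, -8, -45, 0, 0, 0, 0]
    - [0, -8, -45, 0, 0, 0, 0]
    - [0, -5, -25, 0, 0, 0, 0]
    - [0, 0, 0, 0, 0, 0, 0]
    - [0, 0, 0, 0, 0, 0, 0]

```text
time: 16.75
tool_pos: [566.4, -211.2, 123.0]
eef_rot: [76.7, 88.7, 169.6]
wrist_force: [-0.1, 1.0, -1.4]
grip_width: 0.15
```

```bash
python3 - <<'E'
from h import *
plan(577,-207.5,60,92.8); print(get_obs()['grip_width']); snap('wrist','w10')
P=cloud('w10'); I=load('w10')['im']; q=P[(P[...,2]>100)&(P[...,2]<170)&(P[...,0]>480)&(P[...,0]<660)&(I[...,0]>150)&(I[...,0].astype(int)-I[...,2]>30)]
if len(q):r=cv2.minAreaRect(q[:,:2].astype(np.float32));print(r,q[:,2].min(),q[:,2].max())
E
```

```text
tcp [ 566.4 -211.2  123. ] zang 92.98 shift [ 62.8 -12.2   2.8] shift in target axes [ 63.  -10.7   3.2] turn [ 0.0033  0.0053 -0.0226]
0.1500173866014021
((566.2613525390625, -211.98646545410156), (109.32994842529297, 57.0228385925293), 2.8842880725860596) 133.3962971193834 169.99406505098233
```

Call:
arm_command:
  increments:
    - [0, -10, 3, 0.003, 0.005, -0.022, 0]
    - [20, 0, 0, 0, 0, 0, 0]
    - [20, 0, 0, 0, 0, 0, 0]
    - [15, 0, 0, 0, 0, 0, 0]
    - [0, 0, 0, 0, 0, 0, 0]
    - [0, 0, 0, 0, 0, 0, 0]

```text
time: 17.4
tool_pos: [580.1, -195.4, 67.1]
eef_rot: [-70.6, 89.6, 22.9]
wrist_force: [-0.5, -0.2, -1.0]
grip_width: 0.15
```

```bash
python3 - <<'E'
from h import *
plan(577,-207.5,20,92.8)
E
```

```text
tcp [ 580.1 -195.4   67.1] zang 93.56 shift [ 47.1   4.2 -12. ] shift in target axes [ 47.1   3.7 -11.9] turn [0.0133 0.0026 0.0071]
```

Call:
arm_command:
  increments:
    - [0, 4, -12, 0.013, 0, 0, 0]
    - [0, 0, 0, 0, 0, 0, 0]
    - [10, 0, 0, 0, 0, 0, 0]
    - [0, 0, 0, 0, 0, 0, 0]

```text
time: 17.8
tool_pos: [578.6, -208.3, 59.4]
eef_rot: [-85.9, 89.3, 6.9]
wrist_force: [-0.7, 0.5, -2.1]
grip_width: 0.147
```

```bash
python3 - <<'E'
from h import *
plan(577,-207.5,20,92.8)
E
```

```text
tcp [ 578.6 -208.3   59.4] zang 92.8 shift [39.3  2.   0.8] shift in target axes [39.4  1.5  0.9] turn [0.     0.0009 0.0118]
```

Call:
arm_command:
  increments:
    - [10, 1.5, 0.8, 0, 0, 0, 0]
    - [12, 0, 0, 0, 0, 0, 0]
    - [10, 0, 0, 0, 0, 0, 0]
    - [6, 0, 0, 0, 0, 0, 0]
    - [0, 0, 0, 0, 0, 0, 0]

```text
time: 18.3
tool_pos: [577.7, -207.6, 18.8]
eef_rot: [-88.6, 89.3, 4.2]
wrist_force: [-4.6, 0.7, 17.6]
grip_width: 0.15
```

Call:
arm_command:
  increments:
    - [-1.5, 0, 0, 0, 0, 0, 40]
    - [0, 0, 0, 0, 0, 0, 40]
    - [0, 0, 0, 0, 0, 0, 40]
    - [-20, 0, 0, 0, 0, 0, 40]
    - [-45, 0, 0, 0, 0, 0, 40]
    - [-40, 0, 0, 0, 0, 0, 40]
    - [0, 0, 0, 0, 0, 0, 40]
    - [0, 0, 0, 0, 0, 0, 40]

```text
time: 19.1
tool_pos: [575.8, -206.9, 125.7]
eef_rot: [-75.5, 89.5, 17.3]
wrist_force: [-1.1, -0.3, -0.8]
grip_width: 0.463
```

```bash
python3 - <<'E'
from h import *
snap('wrist','w11'); lids('w11'); snap('side','s11'); lids('s11'); plan(428.4,90,70,86)
E
```

```text
w11 10639 [185. 206.] plate [ 583.8 -277.5] [ 60.4 115.9] ang 3.4 grip [ 580.8 -277.1] [14.1 43.8] ang 2.9 z [36.3 37.3 65.9]
w11 11093 [278. 205.] plate [ 580. -208.] [ 60.1 115.4] ang 2.7 grip [ 576.7 -207.8] [13.7 43.7] ang 2.9 z [36.3 37.2 65.9]
s11 1575 [333.  88.] plate [ 429.1 -715.4] [199.2 229.8] ang -88.9 grip [ 425.8 -714.8] [188.9 222.8] ang 88.2 z [13.4 39.5 45.8]
s11 1115 [277. 163.] plate [ 579.7 -262.5] [110.  178.1] ang -86.6 grip [ 577.2 -241.1] [42.9 82.7] ang -86.6 z [32.9 38.  66.9]
s11 807 [326. 262.] plate [427.   90.5] [ 61.7 110.2] ang -3.8 grip [427.2  91.1] [17.2 43.8] ang -7.7 z [ 9.1 12.  41.1]
s11 216 [359. 416.] plate [363.4 478.6] [21.3 63.7] ang 4.2 grip [359.4 483.4] [11.1 56.4] ang 4.2 z [32.3 48.5 53.3]
tcp [ 575.8 -206.8  125.2] zang 92.85 shift [ 54.9 132.9 303.6] shift in target axes [ 55.2 167.8 285.7] turn [0.1196 0.0032 0.0084]
```

Call:
arm_command:
  increments:
    - [0, 0, 0, 0.12, 0.003, 0.008, 40]
    - [0, 24, 41, 0, 0, 0, 40]
    - [0, 24, 41, 0, 0, 0, 40]
    - [0, 24, 41, 0, 0, 0, 40]
    - [0, 24, 41, 0, 0, 0, 40]
    - [0, 24, 41, 0, 0, 0, 40]
    - [0, 24, 41, 0, 0, 0, 40]
    - [15, 24, 40, 0, 0, 0, 40]
    - [15, 0, 0, 0, 0, 0, 40]
    - [0, 0, 0, 0, 0, 0, 40]
    - [0, 0, 0, 0, 0, 0, 40]

```text
time: 20.3
tool_pos: [417.3, 99.2, 83.2]
eef_rot: [88.7, 89.0, 174.4]
wrist_force: [0.2, 0.0, 1.1]
grip_width: 0.468
```

```bash
python3 - <<'E'
from h import *
snap('wrist','w12'); lids('w12'); plan(428.5,90,60,86)
E
```

```text
w12 11728 [268. 228.] plate [428.5  89.3] [ 57.9 110.1] ang -4.0 grip [428.4  89.3] [13.8 43.8] ang -4.6 z [10.3 11.3 39.9]
tcp [417.4  98.8  83.2] zang 85.58 shift [ 23.  -12.1  -7.9] shift in target axes [ 23.2 -11.7  -8. ] turn [-0.0073  0.0002 -0.018 ]
```

Call:
arm_command:
  increments:
    - [0, -8, -2, -0.007, 0, -0.018, 40]
    - [0, 0, 0, 0, 0, 0, 40]
    - [0, 0, 0, 0, 0, 0, 40]

```text
time: 20.65
tool_pos: [427.6, 93.7, 83.7]
eef_rot: [-87.0, 89.8, -1.3]
wrist_force: [0.4, -1.0, 0.1]
grip_width: 0.466
```

```bash
python3 - <<'E'
from h import *
plan(428.5,89.3,-7,86)
E
```

```text
tcp [427.6  93.7  83.7] zang 85.73 shift [90.7 -0.9 -4.3] shift in target axes [90.7 -1.2 -4.3] turn [-0.0047  0.0001  0.0027]
```

Call:
arm_command:
  increments:
    - [10, -1, -4.3, 0, 0, 0, 40]
    - [25, 0, 0, 0, 0, 0, 40]
    - [10, 0, 0, 0, 0, 0, 40]
    - [0, 0, 0, 0, 0, 0, 40]

```text
time: 21.05
tool_pos: [429.9, 87.1, 37.1]
eef_rot: [-88.0, 89.7, -2.5]
wrist_force: [0.3, 0.1, -0.4]
grip_width: 0.471
```

```bash
python3 - <<'E'
from h import *
plan(428.5,89.3,-7,86)
E
```

```text
tcp [429.9  87.1  37.1] zang 85.54 shift [44.   1.8  2.1] shift in target axes [44.1  1.6  2.1] turn [-0.008   0.0002  0.0051]
```

Call:
arm_command:
  increments:
    - [12, 1.6, 2, 0, 0, 0, 40]
    - [15, 0, 0, 0, 0, 0, 40]
    - [10, 0, 0, 0, 0, 0, 40]
    - [6, 0, 0, 0, 0, 0, 40]
    - [0, 0, 0, 0, 0, 0, 40]
    - [0, 0, 0, 0, 0, 0, 0]
    - [0, 0, 0, 0, 0, 0, 0]
    - [0, 0, 0, 0, 0, 0, 0]
    - [0, 0, 0, 0, 0, 0, 0]
    - [0, 0, 0, 0, 0, 0, 0]

```text
time: 22.05
tool_pos: [430.3, 90.2, -6.5]
eef_rot: [-82.5, 89.5, 3.0]
wrist_force: [0.6, 0.3, -1.9]
grip_width: 0.147
```

Call:
arm_command:
  increments:
    - [-15, 0, 0, 0, 0, 0, 0]
    - [-45, 0, 0, 0, 0, 0, 0]
    - [-45, 0, 0, 0, 0, 0, 0]
    - [-30, 0, 0, 0, 0, 0, 0]
    - [0, 0, 0, 0, 0, 0, 0]
    - [0, 0, 0, 0, 0, 0, 0]

```text
time: 22.65
tool_pos: [427.9, 89.8, 132.9]
eef_rot: [-83.6, 89.6, 2.0]
wrist_force: [-0.5, -0.7, -1.8]
grip_width: 0.148
```

```bash
python3 - <<'E'
from h import *
plan(573.7,-139,130,92.8)
E
```

```text
tcp [427.9  89.8 132.9] zang 85.57 shift [   3.8 -163.  -216.9] shift in target axes [   2.9 -134.4 -235.7] turn [-0.1262  0.0003  0.0062]
```

Call:
arm_command:
  increments:
    - [0, 0, 0, -0.126, 0, 0.006, 0]
    - [0, -22, -39, 0, 0, 0, 0]
    - [0, -22, -39, 0, 0, 0, 0]
    - [0, -22, -39, 0, 0, 0, 0]
    - [0, -22, -39, 0, 0, 0, 0]
    - [0, -22, -39, 0, 0, 0, 0]
    - [0, -22, -39, 0, 0, 0, 0]
    - [0, 0, 0, 0, 0, 0, 0]
    - [0, 0, 0, 0, 0, 0, 0]

```text
time: 23.55
tool_pos: [570.8, -144.4, 116.7]
eef_rot: [83.7, 88.9, 177.1]
wrist_force: [-0.2, 1.0, -2.0]
grip_width: 0.15
```

```bash
python3 - <<'E'
from h import *
plan(573.7,-139,60,92.8)
snap('wrist','w13'); P=cloud('w13'); I=load('w13')['im']; q=P[(P[...,2]>100)&(P[...,2]<170)&(P[...,0]>480)&(P[...,0]<660)&(I[...,0]>150)&(I[...,0].astype(int)-I[...,2]>30)]
if len(q):r=cv2.minAreaRect(q[:,:2].astype(np.float32));print(r,q[:,2].min(),q[:,2].max())
lids('w13')
E
```

```text
tcp [ 570.8 -144.4  116.7] zang 93.43 shift [56.7 -4.3  5.1] shift in target axes [56.7 -3.2  5.3] turn [ 0.011   0.0019 -0.0185]
((570.5206909179688, -145.10986328125), (110.53477478027344, 57.32716751098633), 3.523714303970337) 127.9983893733586 165.2955455287141
w13 11113 [100. 214.] plate [ 583.6 -278.1] [ 62.  115.3] ang 2.6 grip [ 580.6 -276.8] [14.6 43.2] ang 2.4 z [36.1 37.4 65.9]
w13 9395 [183. 211.] plate [ 578.8 -210. ] [ 61.4 113.2] ang 2.1 grip [ 576.5 -207.9] [14.3 43.6] ang 2.7 z [36.3 37.4 66.1]
```

Call:
arm_command:
  increments:
    - [0, 0, 0, 0.01, 0, -0.018, 0]
    - [0, 0, 0, 0, 0, 0, 0]
    - [20, 0, 0, 0, 0, 0, 0]
    - [20, 0, 0, 0, 0, 0, 0]
    - [0, 0, 0, 0, 0, 0, 0]
    - [0, 0, 0, 0, 0, 0, 0]

```text
time: 24.2
tool_pos: [568.6, -138.5, 76.3]
eef_rot: [-25.0, 89.9, 68.2]
wrist_force: [0.3, 0.5, -0.6]
grip_width: 0.149
```

```bash
python3 - <<'E'
from h import *
plan(573.3,-139,20,92.8)
E
```

```text
tcp [ 568.6 -138.5   76.3] zang 93.26 shift [56.3 -4.6 -0.9] shift in target axes [56.3 -4.7 -0.7] turn [0.008  0.002  0.0009]
```

Call:
arm_command:
  increments:
    - [10, -4.7, -0.7, 0.008, 0, 0, 0]
    - [10, 0, 0, 0, 0, 0, 0]
    - [0, 0, 0, 0, 0, 0, 0]
    - [0, 0, 0, 0, 0, 0, 0]

```text
time: 24.6
tool_pos: [575.2, -138.3, 57.2]
eef_rot: [-75.4, 89.7, 17.4]
wrist_force: [0.1, -0.2, -1.9]
grip_width: 0.15
```

```bash
python3 - <<'E'
from h import *
plan(573.3,-139,20,92.8)
E
```

```text
tcp [ 575.2 -138.3   57.2] zang 92.82 shift [37.1  2.1 -0.6] shift in target axes [37.2  1.9 -0.6] turn [0.0003 0.0011 0.0043]
```

Call:
arm_command:
  increments:
    - [10, 1.7, -0.6, 0, 0, 0, 0]
    - [10, 0, 0, 0, 0, 0, 0]
    - [10, 0, 0, 0, 0, 0, 0]
    - [6, 0, 0, 0, 0, 0, 0]
    - [0, 0, 0, 0, 0, 0, 0]

```text
time: 25.1
tool_pos: [574.1, -139.4, 18.6]
eef_rot: [-83.8, 89.7, 9.0]
wrist_force: [-2.4, 0.4, 8.3]
grip_width: 0.15
```

Call:
arm_command:
  increments:
    - [-1, 0, 0, 0, 0, 0, 35]
    - [0, 0, 0, 0, 0, 0, 35]
    - [0, 0, 0, 0, 0, 0, 35]
    - [-20, 0, 0, 0, 0, 0, 35]
    - [-35, 0, 0, 0, 0, 0, 35]
    - [-15, 0, 0, 0, 0, 0, 35]
    - [0, 0, 0, 0, 0, 0, 35]
    - [0, 0, 0, 0, 0, 0, 35]

```text
time: 25.9
tool_pos: [573.2, -139.3, 90.1]
eef_rot: [-70.5, 89.8, 22.3]
wrist_force: [-0.7, -0.1, 0.3]
grip_width: 0.409
```

```bash
cat >> h.py <<'E'
def box(tag,n,x0,x1,y0,y1,z0,z1):
    P=cloud(tag); q=P[(P[...,0]>x0)&(P[...,0]<x1)&(P[...,1]>y0)&(P[...,1]<y1)&(P[...,2]>z0)&(P[...,2]<z1)]
    if len(q)>10:
        r=cv2.minAreaRect(q[:,:2].astype(np.float32)); print(tag,n,len(q),'mean',q.mean(0).round(1),'rect',np.round(r[0],1),np.round(r[1],1),round(r[2],1))
E
python3 - <<'E'
from h import *
plan(569.8,-69.2,60,92.8); snap('wrist','w14'); lids('w14'); box('w14','handle',520,620,-110,-30,64,75)
E
```

```text
tcp [ 573.2 -139.3   90.1] zang 92.8 shift [30.2  0.  70.1] shift in target axes [30.1 -0.1 70.1] turn [0.0001 0.0013 0.0038]
w14 14286 [279. 218.] plate [ 573.1 -139.9] [ 60.6 110.3] ang 2.9 grip [ 573.  -139.6] [13.9 44.5] ang 3.3 z [36.3 37.3 65.8]
w14 13857 [174. 218.] plate [ 580.  -209.1] [ 61.6 116.2] ang 2.9 grip [ 576.2 -208. ] [15.3 43.4] ang 3.1 z [36.3 37.3 65.9]
w14 13068 [ 76. 222.] plate [ 583.4 -278.3] [ 62.5 115.1] ang 2.9 grip [ 580.8 -276.6] [15.4 44.5] ang 3.7 z [36.1 37.4 65.8]
w14 handle 1990 mean [567.3 -70.3  66.7] rect [569.1 -69.6] [60.2 12.7] 3.2
```

All three lids lie level in the bays, with plate tops at 37 mm and bar tops at 66 mm. Next is the handle at (569, −69.6).

Call:
arm_command:
  increments:
    - [0, 0, 35, 0, 0, 0, 35]
    - [0, 0, 34.5, 0, 0, 0, 35]
    - [10, 0, 0, 0, 0, 0, 35]
    - [0, 0, 0, 0, 0, 0, 35]
    - [0, 0, 0, 0, 0, 0, 35]

```text
time: 26.45
tool_pos: [567.0, -69.1, 74.3]
eef_rot: [55.2, 89.8, 147.8]
wrist_force: [-0.5, -0.6, 0.2]
grip_width: 0.413
```

```bash
python3 - <<'E'
from h import *
plan(569.3,-69.6,13,92.8)
E
```

```text
tcp [567.  -69.1  74.3] zang 92.69 shift [61.3 -2.4 -0.8] shift in target axes [61.3 -2.2 -0.7] turn [-0.002   0.0022 -0.0031]
```

Call:
arm_command:
  increments:
    - [15, -2, -0.7, 0, 0, 0, 35]
    - [20, 0, 0, 0, 0, 0, 35]
    - [16, 0, 0, 0, 0, 0, 35]
    - [9, 0, 0, 0, 0, 0, 35]
    - [0, 0, 0, 0, 0, 0, 35]
    - [0, 0, 0, 0, 0, 0, 0]
    - [0, 0, 0, 0, 0, 0, 0]
    - [0, 0, 0, 0, 0, 0, 0]
    - [0, 0, 0, 0, 0, 0, 0]

```text
time: 27.35
tool_pos: [568.8, -74.8, 8.7]
eef_rot: [80.5, 89.7, 172.9]
wrist_force: [1.4, 0.4, -7.0]
grip_width: 0.133
```

Call:
arm_command:
  increments:
    - [0, 0, -6, 0, 0, 0, 0]
    - [0, 0, -12, 0, 0, 0, 0]
    - [0, 0, -12, 0, 0, 0, 0]
    - [0, 0, -12, 0, 0, 0, 0]
    - [0, 0, -12, 0, 0, 0, 0]
    - [0, 0, -12, 0, 0, 0, 0]
    - [0, 0, -12, 0, 0, 0, 0]
    - [0, 0, -8, 0, 0, 0, 0]
    - [0, 0, 0, 0, 0, 0, 0]

```text
time: 28.25
tool_pos: [574.1, -169.5, 8.7]
eef_rot: [63.2, 89.9, 155.5]
wrist_force: [4.5, -0.9, -6.0]
grip_width: 0.135
```

```bash
python3 - <<'E'
from h import *
T=T_tool(); print(T[:3,3].round(1), get_obs()['wrist_force'].round(1)); plan(575.5,-199.4,T[2,3],92.8)
E
```

```text
[ 574.1 -169.5    8.7] [ 4.5 -0.9 -6. ]
tcp [ 574.1 -169.5    8.7] zang 92.38 shift [ -0.   -0.2 -29.9] shift in target axes [  0.    0.  -29.9] turn [-0.0074  0.0007 -0.0014]
```

Call:
arm_command:
  increments:
    - [0, 0, -6, 0, 0, 0, 0]
    - [0, 0, -6, 0, 0, 0, 0]
    - [0, 0, -5, 0, 0, 0, 0]
    - [0, 0, -4, 0, 0, 0, 0]

```text
time: 28.65
tool_pos: [574.8, -184.3, 8.7]
eef_rot: [20.2, 89.5, 112.8]
wrist_force: [-1.0, 18.3, 0.7]
grip_width: 0.132
```

Call:
arm_command:
  increments:
    - [0, 0, -4, 0, 0, 0, 0]
    - [0, 0, -4, 0, 0, 0, 0]
    - [0, 0, -3, 0, 0, 0, 0]

```text
time: 28.95
tool_pos: [574.6, -183.6, 8.8]
eef_rot: [17.6, 88.8, 110.7]
wrist_force: [0.8, 8.3, -3.5]
grip_width: 0.13
```

The tray hit its stop after 115 mm of travel, with force up to 18 N. This matches the hood measurement, which put tray_mid 139 mm from the mouth at the start. I'll release and verify.

Call:
arm_command:
  increments:
    - [0, 0, 0.5, 0, 0, 0, 35]
    - [0, 0, 0, 0, 0, 0, 35]
    - [0, 0, 0, 0, 0, 0, 35]
    - [-25, 0, 0, 0, 0, 0, 35]
    - [-40, 0, 0, 0, 0, 0, 35]
    - [-40, 0, 0, 0, 0, 0, 35]
    - [0, 0, 0, 0, 0, 0, 30]
    - [0, 0, 0, 0, 0, 0, 30]

```text
time: 29.75
tool_pos: [574.1, -190.7, 119.4]
eef_rot: [26.5, 89.0, 119.2]
wrist_force: [-0.6, -0.2, -1.4]
grip_width: 0.352
```

```bash
python3 - <<'E'
from h import *
snap('wrist','w15'); lids('w15'); box('w15','handle',520,620,-220,-160,64,75); box('w15','post',420,480,-330,-180,72,90)
snap('side','s15'); box('s15','post',430,480,-330,-180,60,90)
plan(457.8,-224,110,10)
E
```

```text
w15 11465 [189. 211.] plate [ 582.6 -256.1] [ 60.6 116.7] ang 3.0 grip [ 579.  -255.1] [14.1 44. ] ang 2.9 z [36.3 37.3 65.8]
w15 11128 [100. 213.] plate [ 586.6 -324.6] [ 62.2 116.9] ang 2.5 grip [ 583.  -323.1] [15.1 43.8] ang 3.1 z [36.1 37.3 65.8]
w15 4442 [ 36. 214.] plate [ 589.5 -374.2] [ 28.  116.8] ang -0.5 grip [ 586.3 -373.9] [ 22.8 109.8] ang 2.7 z [32.4 37.  38.6]
w15 handle 1572 mean [ 573.6 -184.6   66.8] rect [ 575.4 -184.3] [60.  11.8] 2.6
w15 post 411 mean [ 458.  -224.4   76.1] rect [ 457.7 -224.6] [11.7 11.4] 67.7
s15 post 22 mean [ 456.1 -221.2   69.4] rect [ 455.8 -222.8] [ 9.2 11.4] 68.4
tcp [ 574.1 -190.4  118.8] zang 92.71 shift [  9.3 117.7 -28.2] shift in target axes [   8.8  -12.9 -120.4] turn [ 1.4437  0.007  -0.0179]
```

Tray home is confirmed. The bay 0 grip moved 115.5 mm, and tray_mid is now at y ≈ −323, 23 mm out from the mouth at −346, which is exactly home. For the clip, the post is at (457.9, −224.5) and the pivot at ≈ (449.4, −281.3). I'll turn the tool so the jaws close along the post's arc.

Call:
arm_command:
  increments:
    - [0, 0, 0, 0.147, 0, 0, 30]
    - [0, 0, 0, 0.147, 0, 0, 30]
    - [0, 0, 0, 0.147, 0, 0, 30]
    - [0, 0, 0, 0.147, 0, 0, 30]
    - [0, 0, 0, 0.147, 0, 0, 30]
    - [0, 0, 0, 0.147, 0, 0, 30]
    - [0, 0, 0, 0.147, 0, 0, 30]
    - [0, 0, 0, 0.147, 0, 0, 30]
    - [0, 0, 0, 0.147, 0, 0, 30]
    - [0, 0, 0, 0.147, 0, 0, 30]
    - [0, 0, 0, 0.147, 0, 0, 30]
    - [0, 0, 0, 0.147, 0, 0, 30]
    - [0, 0, 0, 0, 0, 0, 30]

```text
time: 31.15
tool_pos: [562.5, -189.9, 99.6]
eef_rot: [162.8, 87.5, 152.2]
wrist_force: [-0.2, -0.5, 0.4]
grip_width: 0.352
```

```bash
python3 - <<'E'
from h import *
plan(457.9,-224.5,90,-8.5); print(get_obs()['q'].round(0))
E
```

```text
tcp [ 562.5 -189.9   99.6] zang -10.6 shift [ 12.9 -53.4 -96. ] shift in target axes [  9.6 -49.7 -98.4] turn [-0.037  -0.0415 -0.0137]
[ 12.  28.   3. 100.  -2.  54.   5.]
```

Call:
arm_command:
  increments:
    - [0, 0, 0, -0.037, -0.041, -0.014, 30]
    - [0, 0, 0, 0, 0, 0, 30]
    - [0, -17, -33, 0, 0, 0, 30]
    - [0, -17, -33, 0, 0, 0, 30]
    - [0, -16, -32, 0, 0, 0, 30]
    - [0, 0, 0, 0, 0, 0, 30]
    - [0, 0, 0, 0, 0, 0, 30]

```text
time: 31.85
tool_pos: [453.5, -226.2, 95.4]
eef_rot: [172.5, 89.4, 165.2]
wrist_force: [1.3, -0.0, 0.6]
grip_width: 0.35
```

```bash
python3 - <<'E'
from h import *
snap('wrist','w16'); box('w16','post',420,480,-250,-190,72,90); box('w16','armpiv',430,470,-300,-240,44,60); lids('w16')
plan(457.9,-224.5,26,-8.5)
E
```

```text
w16 post 368 mean [ 457.8 -223.7   76. ] rect [ 457.8 -224.3] [11.4 11.5] 24.4
w16 armpiv 1393 mean [ 452.4 -267.4   46.2] rect [ 451.6 -265.6] [51.1 20.8] 86.6
w16 152 [144.  91.] plate [ 366.7 -126.8] [17.2 44.3] ang -33.7 grip [ 366.7 -126.8] [17.2 44.3] ang -33.7 z [ 7.9  9.8 11.7]
w16 193 [102.  95.] plate [ 342.7 -127.7] [ 6.8 26.7] ang -13.7 grip [ 342.7 -127.7] [ 6.8 26.7] ang -13.7 z [10.1 11.  12.6]
w16 179 [101. 109.] plate [ 341.1 -136.7] [ 6.5 22.5] ang -16.0 grip [ 341.1 -136.7] [ 6.5 22.5] ang -16.0 z [10.2 10.9 12.4]
w16 202 [ 99. 130.] plate [ 339.6 -149.8] [17.  18.1] ang 3.1 grip [ 344.3 -148.7] [ 8.6 15.1] ang -64.8 z [14.4 29.7 39.2]
w16 12489 [465. 239.] plate [ 579.  -256.3] [ 61.7 110.4] ang 2.8 grip [ 578.7 -254.6] [14.5 43.9] ang 2.4 z [36.1 37.4 65.9]
w16 10584 [480. 327.] plate [ 583.9 -349.4] [110.6 112.2] ang -87.6 grip [ 582.6 -322.6] [15.2 43.7] ang 2.8 z [33.8 37.4 65.7]
tcp [ 453.2 -226.4   95.2] zang -7.27 shift [69.2  2.4  5.1] shift in target axes [69.2  2.6  4.3] turn [ 0.0214 -0.011  -0.001 ]
```

Call:
arm_command:
  increments:
    - [10, 2.5, 4.5, 0.02, -0.01, 0, 30]
    - [15, 0, 0, 0, 0, 0, 30]
    - [0, 0, 0, 0, 0, 0, 30]
    - [0, 0, 0, 0, 0, 0, 30]

```text
time: 32.3
tool_pos: [462.1, -223.4, 69.7]
eef_rot: [88.2, 89.9, 80.1]
wrist_force: [0.5, 0.2, 0.3]
grip_width: 0.354
```

```bash
python3 - <<'E'
from h import *
plan(457.8,-224.3,26,-8.5)
E
```

```text
tcp [ 462.1 -223.4   69.7] zang -8.11 shift [43.7 -1.6 -4.1] shift in target axes [43.7 -1.5 -4.1] turn [ 0.0068  0.0001 -0.0018]
```

Call:
arm_command:
  increments:
    - [10, -1.5, -4, 0, 0, 0, 30]
    - [16, 0, 0, 0, 0, 0, 30]
    - [11, 0, 0, 0, 0, 0, 30]
    - [6, 0, 0, 0, 0, 0, 30]
    - [0, 0, 0, 0, 0, 0, 30]
    - [0, 0, 0, 0, 0, 0, 0]
    - [0, 0, 0, 0, 0, 0, 0]
    - [0, 0, 0, 0, 0, 0, 0]
    - [0, 0, 0, 0, 0, 0, 0]

```text
time: 33.2
tool_pos: [459.0, -224.3, 25.6]
eef_rot: [44.6, 89.9, 36.6]
wrist_force: [1.5, -0.2, -5.9]
grip_width: 0.116
```

Call:
arm_command:
  increments:
    - [0, -0.3, 5.8, 0.1, 0, 0, 0]
    - [0, -0.3, 5.8, 0.1, 0, 0, 0]
    - [0, -0.3, 5.8, 0.1, 0, 0, 0]
    - [0, -0.3, 5.8, 0.1, 0, 0, 0]
    - [0, -0.3, 5.8, 0.1, 0, 0, 0]
    - [0, -0.3, 5.8, 0.1, 0, 0, 0]
    - [0, 0, 0, 0, 0, 0, 0]

```text
time: 33.9
tool_pos: [490.7, -239.4, 25.6]
eef_rot: [68.1, 89.9, 24.5]
wrist_force: [0.2, -1.2, -3.4]
grip_width: 0.114
```

```bash
python3 - <<'E'
from h import *
piv=np.array([449.4,-281.3]); T=T_tool(); d=T[:2,3]-piv; print(T[:3,3].round(1),'r',np.hypot(*d).round(1),'clip',(np.radians(90+2.8)-np.arctan2(d[1],d[0])).round(3),'zang',np.degrees(np.arctan2(T[1,2],T[0,2])).round(1),get_obs()['wrist_force'].round(1),get_obs()['grip_width'])
E
```

```text
[ 490.7 -239.4   25.6] r 58.8 clip 0.828 zang -43.5 [ 0.2 -1.2 -3.4] 0.1139546783837416
```

Call:
arm_command:
  increments:
    - [0, -0.3, 5.8, 0.1, 0, 0, 0]
    - [0, -0.3, 5.8, 0.1, 0, 0, 0]
    - [0, -0.3, 5.8, 0.1, 0, 0, 0]
    - [0, -0.3, 5.8, 0.1, 0, 0, 0]
    - [0, -0.3, 5.8, 0.1, 0, 0, 0]
    - [0, -0.3, 5.8, 0.1, 0, 0, 0]
    - [0, -0.3, 5.8, 0.1, 0, 0, 0]
    - [0, 0, 0, 0, 0, 0, 0]

```text
time: 34.7
tool_pos: [508.9, -275.0, 25.6]
eef_rot: [84.6, 89.8, 1.1]
wrist_force: [1.4, -1.8, -3.6]
grip_width: 0.12
```

```bash
cat >> h.py <<'E'
def clip():
    piv=np.array([449.4,-281.3]); T=T_tool(); d=T[:2,3]-piv; print(T[:3,3].round(1),'r',np.hypot(*d).round(1),'clip',(np.radians(90+2.8)-np.arctan2(d[1],d[0])).round(3),'zang',np.degrees(np.arctan2(T[1,2],T[0,2])).round(1),get_obs()['wrist_force'].round(1),get_obs()['grip_width'])
E
python3 -c "
from h import *
clip()"
```

```text
[ 508.9 -275.    25.6] r 59.9 clip 1.514 zang -83.5 [ 1.4 -1.8 -3.6] 0.12040853595839268
```

Call:
arm_command:
  increments:
    - [0, -0.5, 4, 0.06, 0, 0, 0]
    - [0, 0, 0, 0, 0, 0, 0]
    - [0, 0, 0, 0, 0, 0, 30]
    - [0, 0, 0, 0, 0, 0, 30]
    - [0, 0, 0, 0, 0, 0, 30]
    - [-20, 0, 0, 0, 0, 0, 30]
    - [-40, 0, 0, 0, 0, 0, 30]
    - [-40, 0, 0, 0, 0, 0, 30]
    - [-10, 0, 0, 0, 0, 0, 30]
    - [0, 0, 0, 0, 0, 0, 30]

```text
time: 35.7
tool_pos: [507.7, -276.3, 139.9]
eef_rot: [133.1, 89.8, 47.5]
wrist_force: [0.4, -0.1, -0.1]
grip_width: 0.348
```

```bash
python3 - <<'E'
from h import *
snap('wrist','w17'); clip(); box('w17','post',480,540,-310,-240,72,90); box('w17','arm',430,540,-310,-250,43,54); lids('w17')
box('w17','handle',520,620,-220,-160,64,75)
snap('scene','c17'); box('c17','post',480,540,-310,-240,65,90); box('c17','covergrip',600,720,0,200,95,110); box('c17','coverplate',600,720,0,110,73,82)
plan(662.3,68.8,130,86)
E
```

```text
[ 507.5 -276.3  139.2] r 58.3 clip 1.534 zang -85.6 [ 0.5 -0.   0.5] 0.35370581399717016
w17 post 249 mean [ 509.6 -278.3   76. ] rect [ 509.2 -278.3] [11.2 11.5] 52.5
w17 arm 1662 mean [ 477.6 -280.5   45.6] rect [ 480.1 -279.4] [81.9 20.9] 5.3
w17 12474 [259. 102.] plate [ 580.4 -254.2] [ 59.3 111.6] ang 2.8 grip [ 580.1 -255.5] [13.8 43.6] ang 3.3 z [36.2 37.2 65.8]
w17 12394 [353. 105.] plate [ 584.5 -324.5] [ 60.8 111.3] ang 2.7 grip [ 583.5 -323.3] [14.8 43.4] ang 3.2 z [36.1 37.2 65.9]
w17 505 [407. 109.] plate [ 586.2 -363.9] [  1.6 107. ] ang 2.9 grip [ 586.2 -363.8] [  1.6 107. ] ang 2.9 z [29.1 32.3 36.3]
w17 handle 1646 mean [ 576.8 -185.4   66.6] rect [ 576. -185.] [59.  12.6] 2.7
c17 post 36 mean [ 509.7 -280.6   73.5] rect [ 509.1 -279.5] [10.7 10.5] 35.2
c17 covergrip 89 mean [664.   65.9  99.7] rect [663.7  68.1] [14.9 45.1] 86.1
c17 coverplate 614 mean [666.   61.3  75.4] rect [663.5  67.5] [75. 98.] 85.4
tcp [ 506.9 -276.   138.1] zang -85.58 shift [   9.3  181.5 -331.8] shift in target axes [   8.1  130.9 -354.8] turn [ 1.469e-01 -3.400e-03 -1.000e-04]
```

The clip post is at (509.4, −279), squarely across the tray, and the handle is still home. Next is the cover.

Call:
arm_command:
  increments:
    - [0, 0, 0, 0.148, 0, 0, 30]
    - [0, 0, 0, 0.015, 0, 0, 30]
    - [0, 16, -44, 0, 0, 0, 30]
    - [0, 16, -44, 0, 0, 0, 30]
    - [0, 16, -44, 0, 0, 0, 30]
    - [0, 16, -44, 0, 0, 0, 30]
    - [0, 16, -44, 0, 0, 0, 30]
    - [0, 16, -44, 0, 0, 0, 30]
    - [0, 16, -44, 0, 0, 0, 30]
    - [0, 16, -44, 0, 0, 0, 30]
    - [0, 0, 0, 0, 0, 0, 30]
    - [0, 0, 0, 0, 0, 0, 30]

```text
time: 37.0
tool_pos: [658.7, 77.8, 117.9]
eef_rot: [-89.8, 88.5, 176.8]
wrist_force: [0.1, -0.3, -0.7]
grip_width: 0.349
```

```bash
python3 - <<'E'
from h import *
snap('wrist','w18'); box('w18','covergrip',600,720,0,200,96,110); box('w18','coverplate',600,720,0,200,74,82)
plan(662.8,68.5,68,85)
E
```

```text
w18 covergrip 1642 mean [665.6  67.5  99.9] rect [663.8  67.4] [12.  45.9] 84.3
w18 coverplate 11511 mean [670.4  67.8  74.7] rect [663.4  67.5] [71.5 96.2] 84.2
tcp [658.4  79.  117.7] zang -93.38 shift [49.5  6.4 10.3] shift in target axes [49.7  5.3 10.1] turn [ 0.0284 -0.0009  0.0268]
```

Call:
arm_command:
  increments:
    - [0, 0, 0, 0.038, 0, 0.027, 30]
    - [0, 0, 0, 0, 0, 0, 30]
    - [0, 0, 0, 0, 0, 0, 30]

```text
time: 37.35
tool_pos: [656.6, 75.2, 115.7]
eef_rot: [-66.6, 89.8, -162.2]
wrist_force: [1.1, -0.5, -0.0]
grip_width: 0.349
```

```bash
python3 - <<'E'
from h import *
plan(663.6,67.4,56,84.4)
E
```

```text
tcp [656.6  75.2 115.7] zang -95.55 shift [59.7  7.9  7.1] shift in target axes [59.7  7.7  7.1] turn [0.0008 0.0013 0.0029]
```

Call:
arm_command:
  increments:
    - [0, 7.8, 7, 0, 0, 0, 30]
    - [15, 0, 0, 0, 0, 0, 30]
    - [0, 0, 0, 0, 0, 0, 30]
    - [0, 0, 0, 0, 0, 0, 30]

```text
time: 37.75
tool_pos: [664.5, 63.5, 99.4]
eef_rot: [-60.3, 89.8, -155.9]
wrist_force: [-0.1, 0.3, 0.1]
grip_width: 0.353
```

```bash
python3 - <<'E'
from h import *
plan(663.6,67.4,56,84.4)
E
```

```text
tcp [664.5  63.5  99.4] zang -95.63 shift [43.4 -1.1 -3.9] shift in target axes [43.4 -1.3 -3.8] turn [-0.0005  0.002   0.0035]
```

Call:
arm_command:
  increments:
    - [10, -1.2, -3.6, 0, 0, 0, 30]
    - [15, 0, 0, 0, 0, 0, 30]
    - [11, 0, 0, 0, 0, 0, 30]
    - [6, 0, 0, 0, 0, 0, 30]
    - [0, 0, 0, 0, 0, 0, 30]
    - [0, 0, 0, 0, 0, 0, 0]
    - [0, 0, 0, 0, 0, 0, 0]
    - [0, 0, 0, 0, 0, 0, 0]
    - [0, 0, 0, 0, 0, 0, 0]

```text
time: 38.65
tool_pos: [662.1, 68.3, 52.1]
eef_rot: [-70.6, 89.6, -166.1]
wrist_force: [0.9, -0.8, -3.6]
grip_width: 0.13
```

Call:
arm_command:
  increments:
    - [-1, 0, -4, 0, 0, 0, 0]
    - [0, 0, -8, 0, 0, 0, 0]
    - [0, 0, -8, 0, 0, 0, 0]
    - [0, 0, -8, 0, 0, 0, 0]
    - [0, 0, -8, 0, 0, 0, 0]
    - [0, 0, -8, 0, 0, 0, 0]
    - [0, 0, -8, 0, 0, 0, 0]
    - [0, 0, -8, 0, 0, 0, 0]
    - [0, 0, -6, 0, 0, 0, 0]
    - [0, 0, -4, 0, 0, 0, 0]
    - [0, 0, -4, 0, 0, 0, 0]

```text
time: 39.75
tool_pos: [670.1, 147.5, 52.1]
eef_rot: [-53.2, 89.6, -148.7]
wrist_force: [1.0, -11.1, -4.5]
grip_width: 0.124
```

Call:
arm_command:
  increments:
    - [0, 0, -4, 0, 0, 0, 0]
    - [0, 0, -4, 0, 0, 0, 0]
    - [0, 0, -4, 0, 0, 0, 0]

```text
time: 40.05
tool_pos: [670.0, 147.0, 52.1]
eef_rot: [-25.9, 88.8, -121.9]
wrist_force: [-2.3, -10.3, -2.5]
grip_width: 0.127
```

The cover travelled ~79 mm to its stop. I'll release it, shut the fingers, move over the button and look.

Call:
arm_command:
  increments:
    - [0, 0, 0.5, 0, 0, 0, 30]
    - [0, 0, 0, 0, 0, 0, 30]
    - [0, 0, 0, 0, 0, 0, 30]
    - [-20, 0, 0, 0, 0, 0, 30]
    - [-30, 0, 0, 0, 0, 0, 30]
    - [-15, 0, 0, 0, 0, 0, 0]
    - [0, 0, 40, 0, 0, 0, 0]
    - [0, 0, 40, 0, 0, 0, 0]
    - [0, 0, 0, 0, 0, 0, 0]
    - [0, 0, 0, 0, 0, 0, 0]

```text
time: 41.05
tool_pos: [663.8, 72.7, 124.3]
eef_rot: [-23.2, 89.3, -118.8]
wrist_force: [0.3, 2.0, 0.1]
grip_width: -0.002
```

```bash
python3 - <<'E'
from h import *
snap('wrist','w19'); box('w19','covergrip',600,720,90,200,96,110); box('w19','coverplate',600,720,90,200,74,79)
P=cloud('w19'); I=load('w19')['im']; m=(np.abs(P[...,0]-662)<35)&(np.abs(P[...,1]-67)<35)&(P[...,2]<75)&(P[...,2]>30)
q=P[m]; b=P[m&(I.max(-1)<75)]; print('region z',np.percentile(q[:,2],[5,25,50,75,95]).round(1)); print(len(b)); 
if len(b): print(b.mean(0),cv2.minAreaRect(b[:,:2].astype(np.float32)),np.percentile(b[:,2],[5,50,95]))
plan(662.3,67.4,80,84.4); rect('w19',600,720,20,200,65,3,'pics/w19r.png')
E
```

```text
w19 covergrip 1527 mean [673.3 145.8  99.8] rect [671.8 146.6] [12.2 45.7] 85.1
w19 coverplate 10148 mean [676.1 144.6  74.7] rect [671.6 146.8] [72.2 95.8] 84.6
region z [43.  43.8 44.4 55.6 66. ]
1419
[667.19402331  67.74006266  63.32719136] ((668.286376953125, 68.62882995605469), (34.356285095214844, 34.074859619140625), 65.77051544189453) [52.00345689 65.52773985 66.77639227]
tcp [663.9  71.9 124.4] zang -95.65 shift [44.4 -0.9  4.1] shift in target axes [44.4 -1.1  4.6] turn [-0.0009  0.0116  0.0043]Traceback (most recent call last):
  File "<stdin>", line 6, in <module>
  File "h.py", line 53, in rect
    q=int((y1-t)*s); im[::4,q]=(0,255,0); cv2.putText(im,str(t),(q+1,9),0,.33,(0,0,255),1)
                     ~~^^^^^^^
IndexError: index 540 is out of bounds for axis 1 with size 540
```

Call:
arm_command:
  increments:
    - [10, 0, 4.6, 0, 0, 0, 0]
    - [25, 0, 0, 0, 0, 0, 0]
    - [25, 0, 0, 0, 0, 0, 0]
    - [10, 0, 0, 0, 0, 0, 0]
    - [0, 0, 0, 0, 0, 0, 0]

```text
time: 41.6
tool_pos: [663.0, 71.2, 49.8]
eef_rot: [-25.5, 89.4, -120.7]
wrist_force: [-0.0, 0.1, 0.3]
grip_width: -0.001
```

```bash
python3 - <<'E'
from h import *
plan(664,67.3,48,84.4); print(get_obs()['wrist_force'])
E
```

```text
tcp [663.   71.2  49.8] zang -95.3 shift [1.8 1.4 3.7] shift in target axes [1.8 1.4 3.7] turn [0.0053 0.0097 0.0046]
[-0.01373936  0.12099098  0.27393657]
```

Call:
arm_command:
  increments:
    - [2, 1.2, 3.5, 0, 0, 0, 0]
    - [4, 0, 0, 0, 0, 0, 0]
    - [4, 0, 0, 0, 0, 0, 0]

```text
time: 41.9
tool_pos: [665.2, 68.1, 41.0]
eef_rot: [-14.5, 89.5, -109.7]
wrist_force: [-0.9, 1.0, 2.2]
grip_width: 0.001
```

Call:
arm_command:
  increments:
    - [2, 0, 0, 0, 0, 0, 0]
    - [2, 0, 0, 0, 0, 0, 0]

```text
time: 42.1
tool_pos: [665.3, 68.1, 37.8]
eef_rot: [-12.6, 89.5, -107.8]
wrist_force: [-2.1, -0.3, 2.9]
grip_width: 0.004
```

Call:
arm_command:
  increments:
    - [2, 0, 0, 0, 0, 0, 0]
    - [2, 0, 0, 0, 0, 0, 0]

```text
time: 42.3
tool_pos: [665.4, 68.1, 35.2]
eef_rot: [-10.9, 89.6, -106.1]
wrist_force: [-8.5, 0.1, 22.0]
grip_width: 0.003
```

The force rose to 22 N at the end of ~6 mm of travel, so the button is fully down. I'll hold briefly, then lift and go back to the cover grip.

Call:
arm_command:
  increments:
    - [0.3, 0, 0, 0, 0, 0, 0]
    - [0, 0, 0, 0, 0, 0, 0]
    - [-20, 0, 0, 0, 0, 0, 0]
    - [-35, 0, 0, 0, 0, 0, 30]
    - [-30, 0, 0, 0, 0, 0, 30]
    - [0, 0, -40, 0, 0, 0, 30]
    - [0, 0, -38, 0, 0, 0, 30]
    - [0, 0, 0, 0, 0, 0, 30]
    - [0, 0, 0, 0, 0, 0, 30]

```text
time: 43.2
tool_pos: [675.7, 146.8, 123.5]
eef_rot: [33.2, 89.5, -62.3]
wrist_force: [-0.4, -0.7, 0.6]
grip_width: 0.348
```

```bash
python3 - <<'E'
from h import *
plan(671.8,146.6,53,84.6)
E
```

```text
tcp [675.7 146.8 123.5] zang -95.45 shift [70.5 -4.2  0.1] shift in target axes [70.5 -3.9  0.6] turn [-0.0008  0.0071 -0.0046]
```

Call:
arm_command:
  increments:
    - [20, -3.5, 0.3, 0, 0, 0, 30]
    - [25, 0, 0, 0, 0, 0, 30]
    - [16, 0, 0, 0, 0, 0, 30]
    - [8, 0, 0, 0, 0, 0, 30]
    - [0, 0, 0, 0, 0, 0, 30]
    - [0, 0, 0, 0, 0, 0, 0]
    - [0, 0, 0, 0, 0, 0, 0]
    - [0, 0, 0, 0, 0, 0, 0]
    - [0, 0, 0, 0, 0, 0, 0]

```text
time: 44.1
tool_pos: [674.0, 141.8, 52.8]
eef_rot: [42.8, 89.4, -52.9]
wrist_force: [1.3, -0.1, -5.1]
grip_width: 0.125
```

Call:
arm_command:
  increments:
    - [0, 0, 4, 0, 0, 0, 0]
    - [0, 0, 8, 0, 0, 0, 0]
    - [0, 0, 8, 0, 0, 0, 0]
    - [0, 0, 8, 0, 0, 0, 0]
    - [0, 0, 8, 0, 0, 0, 0]
    - [0, 0, 8, 0, 0, 0, 0]
    - [0, 0, 8, 0, 0, 0, 0]
    - [0, 0, 8, 0, 0, 0, 0]
    - [0, 0, 6, 0, 0, 0, 0]
    - [0, 0, 4, 0, 0, 0, 0]
    - [0, 0, 4, 0, 0, 0, 0]

```text
time: 45.2
tool_pos: [666.5, 67.0, 52.8]
eef_rot: [81.1, 89.5, -14.5]
wrist_force: [5.3, 16.8, -11.0]
grip_width: 0.124
```

Call:
arm_command:
  increments:
    - [0, 0, 4, 0, 0, 0, 0]
    - [0, 0, 4, 0, 0, 0, 0]
    - [0, 0, 4, 0, 0, 0, 0]

```text
time: 45.5
tool_pos: [666.6, 67.5, 52.8]
eef_rot: [141.2, 89.1, 46.1]
wrist_force: [2.8, 9.9, -8.5]
grip_width: 0.128
```

Cover shut against its stop. I'll release, rise and check.

Call:
arm_command:
  increments:
    - [0, 0, -0.5, 0, 0, 0, 30]
    - [0, 0, 0, 0, 0, 0, 30]
    - [0, 0, 0, 0, 0, 0, 30]
    - [-20, 0, 0, 0, 0, 0, 30]
    - [-40, 0, 0, 0, 0, 0, 30]
    - [-25, 0, 0, 0, 0, 0, 30]
    - [0, 0, 0, 0, 0, 0, 30]

```text
time: 46.2
tool_pos: [666.6, 63.3, 144.0]
eef_rot: [126.6, 89.1, 31.4]
wrist_force: [0.4, -0.4, 0.8]
grip_width: 0.349
```

```bash
python3 - <<'E'
from h import *
snap('wrist','w20'); box('w20','covergrip',600,720,0,200,96,110); box('w20','coverplate',600,720,0,200,74,79)
snap('scene','c20'); box('c20','post',480,540,-310,-240,65,90);box('c20','handle',520,620,-220,-160,64,75); snap('side','s20'); lids('s20'); box('s20','handle',520,620,-220,-160,60,75)
plan(509.4,-279,130,-87)
E
```

```text
w20 covergrip 1288 mean [665.2  67.1 100. ] rect [663.7  67.4] [11.8 46. ] 84.9
w20 coverplate 9047 mean [669.3  66.7  74.7] rect [663.6  67.7] [71.2 96.3] 84.1
c20 post 35 mean [ 510.  -280.6   74.2] rect [ 509.3 -280. ] [10. 10.] 9.4
c20 handle 124 mean [ 576.5 -185.4   66.8] rect [ 576.3 -184.9] [59.4 14. ] 2.4
s20 1247 [334.  89.] plate [ 430.2 -713.8] [196.6 230.6] ang -88.3 grip [ 427.3 -714.3] [184.7 219.9] ang 88.0 z [12.7 38.8 45.5]
s20 1355 [279. 148.] plate [ 581.6 -299.2] [109.7 233.9] ang -86.7 grip [ 581.6 -254. ] [ 56.1 144.6] ang -84.2 z [33.3 37.4 67. ]
s20 handle 90 mean [ 575.1 -182.2   65.9] rect [ 574.6 -184.1] [56.9 16.4] 1.3
tcp [664.2  63.8 139.5] zang -95.2 shift [   6.  -123.1  355.5] shift in target axes [   9.5 -172.5  334.2] turn [-0.1432 -0.0075 -0.0066]
```

Call:
arm_command:
  increments:
    - [0, 0, 0, -0.143, -0.007, -0.006, 30]
    - [0, -21.5, 42, 0, 0, 0, 30]
    - [0, -21.5, 42, 0, 0, 0, 30]
    - [0, -21.5, 42, 0, 0, 0, 30]
    - [0, -21.5, 42, 0, 0, 0, 30]
    - [0, -21.5, 42, 0, 0, 0, 30]
    - [0, -21.5, 42, 0, 0, 0, 30]
    - [0, -21.5, 42, 0, 0, 0, 30]
    - [0, -21, 40, 0, 0, 0, 30]
    - [0, 0, 0, 0, 0, 0, 30]
    - [0, 0, 0, 0, 0, 0, 30]

```text
time: 47.45
tool_pos: [497.8, -289.0, 124.1]
eef_rot: [-97.6, 88.6, 175.9]
wrist_force: [0.5, 0.6, -0.3]
grip_width: 0.353
```

```bash
python3 - <<'E'
from h import *
snap('wrist','w21'); box('w21','post',480,540,-310,-240,72,90)
plan(509.4,-278.8,26,-87)
E
```

```text
w21 post 292 mean [ 509.6 -278.4   75.9] rect [ 509.  -278.3] [11.  11.2] 1.0
tcp [ 497.3 -289.5  124.1] zang -86.45 shift [97.8 15.1 -9.7] shift in target axes [ 98.1  12.6 -10. ] turn [ 0.0096 -0.0023  0.0246]
```

Call:
arm_command:
  increments:
    - [0, 10, -8, 0.01, 0, 0.024, 30]
    - [0, 0, 0, 0, 0, 0, 30]
    - [30, 0, 0, 0, 0, 0, 30]
    - [0, 0, 0, 0, 0, 0, 30]
    - [0, 0, 0, 0, 0, 0, 30]

```text
time: 48.0
tool_pos: [511.4, -273.1, 92.8]
eef_rot: [155.4, 89.7, 68.9]
wrist_force: [0.1, -0.5, 0.1]
grip_width: 0.351
```

```bash
python3 - <<'E'
from h import *
plan(509.2,-278.4,26,-87)
E
```

```text
tcp [ 511.4 -273.1   92.8] zang -86.5 shift [66.8 -2.7  5.5] shift in target axes [66.8 -2.5  5.2] turn [ 0.0087 -0.0047 -0.0021]
```

Call:
arm_command:
  increments:
    - [10, -2.5, 5.2, 0, 0, 0, 30]
    - [15, 0, 0, 0, 0, 0, 30]
    - [0, 0, 0, 0, 0, 0, 30]

```text
time: 48.3
tool_pos: [510.8, -278.0, 67.9]
eef_rot: [129.5, 89.6, 43.2]
wrist_force: [0.1, -0.1, 0.1]
grip_width: 0.35
```

```bash
python3 - <<'E'
from h import *
plan(509.2,-278.4,26,-87)
E
```

```text
tcp [ 510.8 -278.    67.9] zang -86.37 shift [41.9 -1.8  0.4] shift in target axes [41.9 -1.6  0.3] turn [ 0.011  -0.0039 -0.0047]
```

Call:
arm_command:
  increments:
    - [15, -1.5, 0.3, 0, 0, 0, 30]
    - [15, 0, 0, 0, 0, 0, 30]
    - [11, 0, 0, 0, 0, 0, 30]
    - [0, 0, 0, 0, 0, 0, 30]
    - [0, 0, 0, 0, 0, 0, 0]
    - [0, 0, 0, 0, 0, 0, 0]
    - [0, 0, 0, 0, 0, 0, 0]
    - [0, 0, 0, 0, 0, 0, 0]

```text
time: 49.1
tool_pos: [509.6, -279.1, 25.0]
eef_rot: [128.5, 89.7, 42.0]
wrist_force: [-0.0, -0.4, -5.6]
grip_width: 0.112
```

Call:
arm_command:
  increments:
    - [0, -0.3, -5.8, -0.1, 0, 0, 0]
    - [0, -0.3, -5.8, -0.1, 0, 0, 0]
    - [0, -0.3, -5.8, -0.1, 0, 0, 0]
    - [0, -0.3, -5.8, -0.1, 0, 0, 0]
    - [0, -0.3, -5.8, -0.1, 0, 0, 0]
    - [0, -0.3, -5.8, -0.1, 0, 0, 0]
    - [0, -0.3, -5.8, -0.1, 0, 0, 0]
    - [0, 0, 0, 0, 0, 0, 0]

```text
time: 49.9
tool_pos: [492.6, -240.8, 25.0]
eef_rot: [87.9, 89.7, 43.0]
wrist_force: [-0.4, 0.5, -5.5]
grip_width: 0.115
```

```bash
python3 -c "
from h import *
clip()"
```

```text
[ 492.6 -240.8   25. ] r 59.2 clip 0.866 zang -44.8 [-0.4  0.5 -5.5] 0.11486467487266648
```

Call:
arm_command:
  increments:
    - [0, -0.4, -5.8, -0.1, 0, 0, 0]
    - [0, -0.4, -5.8, -0.1, 0, 0, 0]
    - [0, -0.4, -5.8, -0.1, 0, 0, 0]
    - [0, -0.4, -5.8, -0.1, 0, 0, 0]
    - [0, -0.4, -5.8, -0.1, 0, 0, 0]
    - [0, -0.4, -5.8, -0.1, 0, 0, 0]
    - [0, -0.4, -5.8, -0.1, 0, 0, 0]
    - [0, 0, 0, 0, 0, 0, 0]

```text
time: 50.7
tool_pos: [455.9, -223.5, 25.0]
eef_rot: [62.0, 89.6, 57.4]
wrist_force: [0.1, 1.1, -5.5]
grip_width: 0.118
```

```bash
python3 -c "
from h import *
clip()"
```

```text
[ 455.9 -223.5   25. ] r 58.1 clip 0.161 zang -4.7 [ 0.1  1.1 -5.5] 0.11815597699083187
```

Call:
arm_command:
  increments:
    - [0, -0.3, -4.5, -0.08, 0, 0, 0]
    - [0, 0, 0, 0, 0, 0, 0]
    - [0, 0, 0, 0, 0, 0, 30]
    - [0, 0, 0, 0, 0, 0, 30]
    - [0, 0, 0, 0, 0, 0, 30]
    - [-20, 0, 0, 0, 0, 0, 30]
    - [-40, 0, 0, 0, 0, 0, 30]
    - [-40, 0, 0, 0, 0, 0, 30]
    - [0, 0, 0, 0, 0, 0, 35]
    - [0, 0, 0, 0, 0, 0, 35]

```text
time: 51.7
tool_pos: [455.0, -226.4, 130.5]
eef_rot: [22.2, 89.4, 20.6]
wrist_force: [0.1, 1.6, -1.1]
grip_width: 0.411
```

```bash
python3 - <<'E'
from h import *
snap('wrist','w22'); box('w22','post',420,520,-250,-190,72,90); box('w22','arm',430,470,-300,-205,44,52);box('w22','handle',520,620,-220,-160,64,75); lids('w22')
plan(575.7,-184.7,110,92.8)
E
```

```text
w22 post 270 mean [ 451.8 -223.4   76.1] rect [ 451.8 -223.8] [11.4 11.2] 17.6
w22 arm 1487 mean [ 451.3 -257.6   46. ] rect [ 452. -253.] [81.3 21. ] 87.4
w22 handle 1529 mean [ 574.  -184.4   66.8] rect [ 574.9 -184.7] [59.6 12.5] 2.7
w22 9502 [436. 237.] plate [ 582.6 -256. ] [ 61.4 117.3] ang 2.7 grip [ 578.7 -254.8] [14.8 44.1] ang 2.1 z [36.1 37.4 65.9]
w22 6998 [434. 307.] plate [ 586.4 -325. ] [ 63.4 117.1] ang 2.9 grip [ 583.  -322.6] [14.8 43.6] ang 2.6 z [35.6 37.4 65.7]
w22 713 [472. 352.] plate [ 634.2 -372.6] [24. 57.] ang -41.2 grip [ 631.  -369.1] [22.9 45. ] ang -41.0 z [30.1 36.8 38.4]
tcp [ 455.4 -226.6  130.6] zang -1.6 shift [ 21.9  45.1 118.9] shift in target axes [ 20.6 122.2 -35.9] turn [ 1.494   0.0052 -0.01  ]
```

The clip is clear at ≈0.09 rad and the tray is still home. I'll turn and go to the handle.

Call:
arm_command:
  increments:
    - [0, 0, 0, 0.136, 0, 0, 35]
    - [0, 0, 0, 0.136, 0, 0, 35]
    - [0, 0, 0, 0.136, 0, 0, 35]
    - [0, 0, 0, 0.136, 0, 0, 35]
    - [0, 0, 0, 0.136, 0, 0, 35]
    - [0, 0, 0, 0.136, 0, 0, 35]
    - [0, 0, 0, 0.136, 0, 0, 35]
    - [0, 0, 0, 0.136, 0, 0, 35]
    - [0, 0, 0, 0.136, 0, 0, 35]
    - [0, 0, 0, 0.136, 0, 0, 35]
    - [0, 0, 0, 0.136, 0, 0, 35]
    - [0, 0, 0, 0, 0, 0, 35]
    - [0, 40, -12, 0, 0, 0, 35]
    - [0, 40, -12, 0, 0, 0, 35]
    - [0, 40, -12, 0, 0, 0, 35]
    - [0, 0, 0, 0, 0, 0, 35]
    - [0, 0, 0, 0, 0, 0, 35]

```text
time: 53.45
tool_pos: [571.1, -189.9, 110.7]
eef_rot: [-114.5, 88.9, 155.2]
wrist_force: [-0.3, 0.4, 0.5]
grip_width: 0.409
```

```bash
python3 - <<'E'
from h import *
plan(575.5,-184.7,60,92.8)
E
```

```text
tcp [ 571.1 -189.9  110.7] zang -90.3 shift [50.6  5.3 -4.9] shift in target axes [50.7  4.7 -5. ] turn [-0.054  -0.0083  0.0169]
```

Call:
arm_command:
  increments:
    - [0, 2, -3, -0.054, -0.008, 0.017, 35]
    - [0, 0, 0, 0, 0, 0, 35]
    - [25, 0, 0, 0, 0, 0, 35]
    - [0, 0, 0, 0, 0, 0, 35]
    - [0, 0, 0, 0, 0, 0, 35]

```text
time: 53.95
tool_pos: [569.5, -188.8, 84.3]
eef_rot: [-99.5, 89.8, 173.5]
wrist_force: [1.2, -0.8, 0.4]
grip_width: 0.408
```

```bash
python3 - <<'E'
from h import *
plan(575.5,-184.7,13,92.8)
E
```

```text
tcp [ 569.5 -188.8   84.3] zang -87.02 shift [71.3  6.4 -3.8] shift in target axes [71.3  6.2 -3.8] turn [ 0.0032 -0.0006  0.0034]
```

Call:
arm_command:
  increments:
    - [10, 6.2, -3.8, 0, 0, 0, 35]
    - [0, 0, 0, 0, 0, 0, 35]
    - [20, 0, 0, 0, 0, 0, 35]
    - [20, 0, 0, 0, 0, 0, 35]
    - [14, 0, 0, 0, 0, 0, 35]
    - [6, 0, 0, 0, 0, 0, 35]
    - [0, 0, 0, 0, 0, 0, 35]

```text
time: 54.65
tool_pos: [578.8, -185.3, 15.4]
eef_rot: [69.8, 89.9, -17.2]
wrist_force: [0.3, 1.4, 0.1]
grip_width: 0.411
```

Call:
arm_command:
  increments:
    - [0, 0, 0, 0, 0, 0, 0]
    - [0, 0, 0, 0, 0, 0, 0]
    - [0, 0, 0, 0, 0, 0, 0]
    - [0, 0, 0, 0, 0, 0, 0]

```text
time: 55.05
tool_pos: [579.1, -183.8, 16.3]
eef_rot: [108.3, 89.9, 21.3]
wrist_force: [1.8, -0.6, -6.8]
grip_width: 0.127
```

Call:
arm_command:
  increments:
    - [0, 0, -5, 0, 0, 0, 0]
    - [0, 0, -10, 0, 0, 0, 0]
    - [0, 0, -10, 0, 0, 0, 0]
    - [0, 0, -10, 0, 0, 0, 0]
    - [0, 0, -10, 0, 0, 0, 0]
    - [0, 0, -10, 0, 0, 0, 0]
    - [0, 0, -10, 0, 0, 0, 0]
    - [0, 0, 0, 0, 0, 0, 0]

```text
time: 55.85
tool_pos: [575.3, -113.5, 16.2]
eef_rot: [74.7, 89.8, -12.2]
wrist_force: [0.2, 1.9, -7.1]
grip_width: 0.125
```

```bash
python3 - <<'E'
from h import *
T=T_tool(); y=-54.7; x=575.5-.0488*(y+184.7)+3.6; plan(x,y,T[2,3],92.8)
E
```

```text
tcp [ 575.3 -113.5   16.2] zang -86.94 shift [ -0.    0.6 -58.8] shift in target axes [  0.    0.4 -58.8] turn [ 0.0045  0.0007 -0.0026]
```

Call:
arm_command:
  increments:
    - [0, 0, -9, 0, 0, 0, 0]
    - [0, 0, -9, 0, 0, 0, 0]
    - [0, 0, -9, 0, 0, 0, 0]
    - [0, 0, -8, 0, 0, 0, 0]
    - [0, 0, -6, 0, 0, 0, 0]
    - [0, 0, -5, 0, 0, 0, 0]
    - [0, 0, -4, 0, 0, 0, 0]

```text
time: 56.55
tool_pos: [572.5, -61.5, 16.2]
eef_rot: [50.8, 89.8, -36.3]
wrist_force: [1.6, -1.5, -7.1]
grip_width: 0.131
```

Call:
arm_command:
  increments:
    - [0, 0, -4, 0, 0, 0, 0]
    - [0, 0, -4, 0, 0, 0, 0]
    - [0, 0, -4, 0, 0, 0, 0]
    - [0, 0, 0, 0, 0, 0, 0]

```text
time: 56.95
tool_pos: [572.2, -55.1, 16.2]
eef_rot: [24.4, 89.4, -62.8]
wrist_force: [1.0, 2.3, -4.9]
grip_width: 0.128
```

Call:
arm_command:
  increments:
    - [0, 0, 0, 0, 0, 0, 35]
    - [0, 0, 0, 0, 0, 0, 35]
    - [0, 0, 0, 0, 0, 0, 35]
    - [0, 0, 0, 0, 0, 0, 35]
    - [-20, 0, 0, 0, 0, 0, 35]
    - [-40, 0, 0, 0, 0, 0, 35]
    - [-45, 0, 0, 0, 0, 0, 35]
    - [-45, 0, 0, 0, 0, 0, 35]
    - [0, 0, 0, 0, 0, 0, 35]
    - [0, 0, 0, 0, 0, 0, 35]

```text
time: 57.95
tool_pos: [571.8, -50.7, 174.0]
eef_rot: [46.0, 89.5, -41.2]
wrist_force: [-0.8, 0.4, -1.3]
grip_width: 0.404
```

```bash
python3 - <<'E'
from h import *
snap('wrist','w23'); lids('w23'); box('w23','handle',520,620,-100,-20,64,75); snap('scene','c23'); lids('c23')
box('c23','post',420,520,-250,-190,65,90); box('c23','covergrip',600,720,0,200,95,110); box('c23','handle',520,620,-100,-20,64,75)
snap('side','s23'); box('s23','glue',660,760,220,300,20,130); box('s23','dish',350,460,330,440,30,70); box('s23','covergrip',600,720,0,200,95,110)
a=cv2.resize(cv2.imread('pics/c23.png'),(800,600)); cv2.imwrite('pics/c23b.png',a)
E
```

```text
w23 8174 [365. 193.] plate [ 572.9 -126.2] [ 60.8 110.3] ang 2.6 grip [ 573.  -125.2] [14.5 44. ] ang 2.4 z [36.  37.1 65.7]
w23 7919 [440. 193.] plate [ 574.2 -195.1] [ 62.3 115.1] ang 2.9 grip [ 576.4 -193. ] [14.3 44.4] ang 2.4 z [35.8 37.1 65.7]
w23 7311 [511. 193.] plate [ 580.9 -264.3] [ 63.2 109.6] ang 2.6 grip [ 581. -262.] [15.4 43.4] ang 2.9 z [35.5 37.1 65.6]
w23 handle 1053 mean [570.4 -55.2  66.6] rect [569.7 -55.2] [59.  11.5] 3.5
c23 1539 [438.  18.] plate [ 678.8 1562.4] [336.1 662.6] ang 44.2 grip [ 574.6 1454.4] [105.8 480.1] ang 11.7 z [12.  40.1 74.3]
c23 1708 [411.  97.] plate [662.  709.2] [220.  224.6] ang -47.0 grip [661.  710.1] [220.  221.9] ang -47.0 z [22.  63.9 74.9]
c23 880 [321.  95.] plate [390.4 545.4] [101.6 240.6] ang -68.7 grip [390.7 546.4] [100.7 239.9] ang -66.7 z [21.5 48.4 53.5]
c23 1003 [272. 251.] plate [ 569.6 -123.3] [ 65.1 117. ] ang 3.2 grip [ 573.3 -125.3] [14.6 42.6] ang 1.9 z [35.1 37.8 66.8]
c23 1143 [259. 273.] plate [ 573.6 -191.5] [ 65.3 116.5] ang 2.9 grip [ 577.6 -193.8] [15.1 42.7] ang 5.5 z [34.9 37.5 66.4]
c23 1283 [244. 297.] plate [ 577.5 -259.8] [ 65.3 117.3] ang 2.8 grip [ 580.8 -263.7] [14.3 44.4] ang 1.6 z [35.  37.9 66.1]
c23 1886 [ 43. 407.] plate [ 386.5 -640. ] [ 55.2 158.8] ang 31.7 grip [ 386.5 -640. ] [ 55.2 158.8] ang 31.7 z [39.6 41.6 45. ]
c23 post 34 mean [ 453.  -226.5   73.4] rect [ 452.4 -226.3] [10.8 11.1] 83.7
c23 covergrip 89 mean [664.2  65.5 100. ] rect [663.9  67.5] [14.7 46.3] 83.0
c23 handle 96 mean [569.7 -56.   67.1] rect [569.5 -54.8] [57.5 14.1] 4.1
s23 glue 494 mean [701.6 273.4  67.8] rect [702.7 268.4] [38.5 34.6] 25.5
s23 dish 465 mean [401.  386.9  43.3] rect [402.  390.5] [67.1 69. ] 47.6
s23 covergrip 97 mean [661.4  69.9  99.6] rect [660.8  67.8] [16.4 44.2] 86.3
```

View pics/c23b.png

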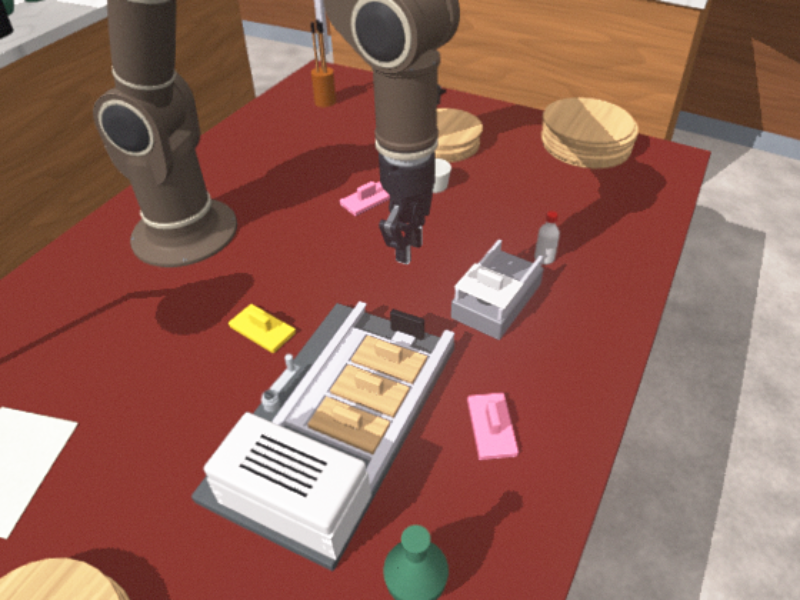

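The final picture shows the tray out with three lids lying flat in their bays, near (388,357), (370,389) and (348,426). The clip lies along the rail at (285,378), the cover is shut at (490,280), the glue and cup have not moved, and the gripper touches nothing. I'm handing the job in.

```bash
python3 -c "
from plant import sign_off
print(sign_off())"
```

```text
the job is handed in; nothing more can be done
None
```

The job is done and handed in at about 58 s of the 208 s allowed; the hand-in gives no verdict. I put all three lids in bays of their own, pushed the tray home, swung the clip across, opened the cover, pressed the button, shut the cover, swung the clip clear and drew the tray out.

**Last checks**
- **Lids:** all three are level, with plate tops at 37 mm and bar tops at 66 mm. Each is within about 2 mm of the bays' middle line.
- **Tray:** the handle is 129.5 mm from its home position, so the tray is fully out.
- **Clip:** it lies at about 0.09 rad. When on, it pointed within about 1° of squarely across the tray.
- **Cover and button:** the cover is back within 1 mm of its starting position. The button bottomed at 22 N after about 6 mm of travel; I did not see it again once the cover was shut, so "button up" is unchecked.
- **Glue and cup:** both are within about 1 mm of where they started. The gripper is clear of everything.

**What disagreed or went wrong**
- **Finger tips:** they sit about 24 mm behind the stated TCP, so my first grasp closed just above the bar. I measured the offset from the wrist camera's depth picture and allowed for it from then on.
- **Tray start:** the tray began about 115 mm out, not the full 130 mm.
- **Knocked lid:** one lid was shoved about 27 mm while I was placing another. I found it again by camera and picked it up from its new place.
- **Grip:** I saw no slackening of the grip.

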